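Put the microscope's sensor probes away

TASK

Put the probes away after a session: first lay every probe that is lying on the bench in the slanted stand, one to a lane, tip down against the stop, and let go of them all. When all of them rest there, take each up again and stand it upright, tip down and fully home, in a flip-cap dock of its own, flicking the cap open where it is shut. Finish with every dock's cap pressed fully shut, also over a dock left empty, and leave the bottles and the remote control alone.

Things in the scene. Friction and masses are not known exactly. Their poses are not given: they have to be found in the camera images.
- probeA: sensor probe, 106 mm long, about 80 g: black square head 22 x 22 x 56 mm with a steel band near its tail end, and a round steel shaft 9 mm thick, 50 mm long. Origin on the long axis in the middle of the head; +x points to the tip: head x -28 (tail) to +28 mm (shoulder), shaft +28 to +78 mm. Starts lying flat on the bench (origin 11 mm up), tip roughly away from the robot. Two or three are present
- probeA_tail (a point): middle of the flat tail end of probeA's head (x -28 mm)
- probeA_tip (a point): tip of probeA's shaft (x +78 mm)
- probeB: probe of the same shape as probeA; like any probe it does not roll, and its head can be gripped across its flat sides, by the middle or end-on by its tail end
- probeB_tail (a point): middle of the flat tail end of probeB's head (x -28 mm)
- probeB_tip (a point): tip of probeB's shaft (x +78 mm)
- probeC: probe of the same shape as probeA
- probeC_tail (a point): middle of the flat tail end of probeC's head (x -28 mm)
- probeC_tip (a point): tip of probeC's shaft (x +78 mm)
- stand: fixed aluminium slanted stand, base 110 x 190 x 8 mm, origin under its centre. Three parallel lanes at its y -64, 0, +64 mm, each sloping down at 45 degrees along its +x (which points roughly to the robot's left, world +y; high ends on the right). A probe lies in a lane tip down, the head's shoulder against a stop 14 mm tall above the ramp, the shaft hanging free through a 15 mm gap in it
- lane0 (a point): where the origin of a probe (middle of its head) is when it lies in lane 0 (stand y -64 mm) against the stop: stand x -5 mm, 86 mm above the bench. Its tip is then at stand x +50 mm, 31 mm above the bench
- lane1 (a point): the same for lane 1 (stand y 0). In every lane the head's lower 16 mm lie between two cheeks 29 mm apart, 18 mm tall above the ramp; farther up only a rib 12 mm wide carries the head, to 36 mm from its shoulder; the upper 20 mm of the head stick out free. Friction may keep the head from sliding down to the stop
- lane2 (a point): the same for lane 2 (stand y +64 mm)
- dock0: fixed white flip-cap dock on an 8 mm rack plate, origin under its centre (8 mm above the bench). Block x -22 to 30, 44 mm wide, 62 mm tall, with an upright round well at x 0 in its top, 15 mm wide, 56 mm deep (mouth 70 mm above the bench). Its back plate on the +x side, far from the robot (x 30 to 38 mm, 36 mm wide, 124 mm tall), carries the cap's hinge along y at x 34, z 124 mm
- dock1: dock of the same shape as dock0. Docks stand in a row along their y, 66 mm apart, in any order. A docked probe stands upright, shaft in the well, head's shoulder flat on the block; tail end then 126 mm above the bench (6 mm below the shut cap), tip 20 mm above the bench
- dock2: dock of the same shape as dock0
- cap0 (a joint): angle of dock0's grey hinged cap: 0 shut (level over the well), up to 2.1 rad open (tipped back past upright, away from the robot). Plate 36 mm wide, 4 mm thick, reaching 48 mm from the hinge towards the robot when shut, underside level with the hinge (132 mm above the bench). A thumb lever stands upright on the plate close to the hinge
- cap1 (a joint): the same for dock1's cap. The thumb lever is 8 mm thick (6 to 14 mm from the hinge, on the robot's side of it), 22 mm wide and 34 mm tall above the plate (top 170 mm above the bench when shut). Pushing its upper part away from the robot, then down once it leans back, flicks the cap open
- cap2 (a joint): the same for dock2's cap. Every hinge is slightly stiff (0.01 N m): a cap stays at any angle it is left at. An open cap is shut by pushing the back of its raised plate over towards the robot and pressing down on the plate's free end; it needs less than 1 N there
- bottle: bystander: blue-capped glass jar, 68 mm wide, 130 mm tall, origin under its centre; leave alone
- vial: bystander: small amber bottle, 34 mm wide, 75 mm tall, origin under its centre; leave alone
- handset: bystander: white remote control, 50 x 130 x 22 mm, origin under its centre; leave alone
Mind the look-alikes: they are no part of the job. What is shaped like the probeC but yellow is not meant.

How it is judged:
On the way, in this order (a step that is already met when the one before it is completed fails the run):
1. every probe present rests in a lane of the slanted stand, let go (((distance between probeA and lane0 below 0.018 m and height (world z) of probeA_tip below 0.05 m and x of probeA_tip in the frame of stand above 0.03 m) or (distance between probeA and lane1 below 0.018 m and height (world z) of probeA_tip below 0.05 m and x of probeA_tip in the frame of stand above 0.03 m) or (distance between probeA and lane2 below 0.018 m and height (world z) of probeA_tip below 0.05 m and x of probeA_tip in the frame of stand above 0.03 m)) and contact force between each of probeA, probeB, probeC and the fingers below 0.05 N and linear speed of each of probeA, probeB, probeC below 0.03 m/s and ((distance between probeB and lane0 below 0.018 m and height (world z) of probeB_tip below 0.05 m and x of probeB_tip in the frame of stand above 0.03 m) or (distance between probeB and lane1 below 0.018 m and height (world z) of probeB_tip below 0.05 m and x of probeB_tip in the frame of stand above 0.03 m) or (distance between probeB and lane2 below 0.018 m and height (world z) of probeB_tip below 0.05 m and x of probeB_tip in the frame of stand above 0.03 m)) and ((distance between probeC and lane0 below 0.018 m and height (world z) of probeC_tip below 0.05 m and x of probeC_tip in the frame of stand above 0.03 m) or (distance between probeC and lane1 below 0.018 m and height (world z) of probeC_tip below 0.05 m and x of probeC_tip in the frame of stand above 0.03 m) or (distance between probeC and lane2 below 0.018 m and height (world z) of probeC_tip below 0.05 m and x of probeC_tip in the frame of stand above 0.03 m))), for 0.2 s.
2. every probe present stands upright in a dock, let go (((horizontal distance between probeA_tip and dock0 below 0.007 m and horizontal distance between probeA_tail and dock0 below 0.014 m) or (horizontal distance between probeA_tip and dock1 below 0.007 m and horizontal distance between probeA_tail and dock1 below 0.014 m) or (horizontal distance between probeA_tip and dock2 below 0.007 m and horizontal distance between probeA_tail and dock2 below 0.014 m)) and height (world z) of each of probeA_tip, probeB_tip, probeC_tip below 0.026 m and height (world z) of each of probeA_tail, probeB_tail, probeC_tail above 0.115 m and contact force between each of probeA, probeB, probeC and the fingers below 0.05 N and linear speed of each of probeA, probeB, probeC below 0.03 m/s and ((horizontal distance between probeB_tip and dock0 below 0.007 m and horizontal distance between probeB_tail and dock0 below 0.014 m) or (horizontal distance between probeB_tip and dock1 below 0.007 m and horizontal distance between probeB_tail and dock1 below 0.014 m) or (horizontal distance between probeB_tip and dock2 below 0.007 m and horizontal distance between probeB_tail and dock2 below 0.014 m)) and ((horizontal distance between probeC_tip and dock0 below 0.007 m and horizontal distance between probeC_tail and dock0 below 0.014 m) or (horizontal distance between probeC_tip and dock1 below 0.007 m and horizontal distance between probeC_tail and dock1 below 0.014 m) or (horizontal distance between probeC_tip and dock2 below 0.007 m and horizontal distance between probeC_tail and dock2 below 0.014 m))), for 0.2 s.
At the end, for the whole second after the job is handed in: Every probe present stands upright, tip down, in the well of a dock (tip within 7 mm and tail within 14 mm of the well's centre line, tip no more than 26 mm above the bench, tail more than 115 mm above it), released and at rest, and all three caps are shut to within 0.08 rad (all of step 2 and value of joint each of cap0, cap1, cap2 below 0.08 rad); the robot touches nothing.
It fails at once if the jar is pushed more than 30 mm or tipped (distance of bottle from where it was at the start of the episode above 0.03 m or angle between bottle's own z axis and vertical above 0.5 rad).
It fails at once if the amber bottle is pushed more than 30 mm or tipped (distance of vial from where it was at the start of the episode above 0.03 m or angle between vial's own z axis and vertical above 0.5 rad).
It fails at once if the remote control is pushed more than 30 mm or tipped (distance of handset from where it was at the start of the episode above 0.03 m or angle between handset's own z axis and vertical above 0.5 rad).
Of probeA, probeB, probeC only 2 to 3 are there at a start; the rules pass over those that are not, and their reading is None.
At some moment in a run one of probeA, probeB, probeC may be knocked a few centimetres aside while the robot is not near it.
Once in a run the grip may slacken for a moment while it holds something.
It also fails if it takes over 210 s, if anything falls off the work surface, if the arm or the gripper's body presses on something with over 40 N, if the wrist force passes 120 N, or if a joint passes its speed limit or range.

ROBOT

A 7-joint arm with a two-finger parallel gripper is mounted at the origin on the work surface. World frame = base frame: x ahead of the robot, y to its left, z up, the work surface at z = 0. Lengths are in m, angles in rad, forces in N, time in s.
With the tool pointing down it reaches from about 0.4 to 0.85 m from the base axis. Payload 4.5 kg.
Tool frame: the origin (TCP) lies on the centre line of the jaws, within the pads' length; the fingertips stand 8 mm ahead of it and the grasp point (between the pads) lies 11 mm behind it; z points along the fingers, x is the direction in which the jaws open and shut, and the axes are right-handed (so a half turn about z gives the same grasp; the last joint's range is limited). The gripper opens to 88 mm and grips with 3 to 60 N. Pads are 18 mm wide; open, the fingers measure 123 mm over their backs; the gripper's body (75 mm by 187 mm) begins 45 mm behind the grasp point.
Start: joints at [-1.152, 0.689, -0.195, 1.565, 0.157, 0.902, -0.215], TCP at [0.235, 0.579, 0.247] pointing down, gripper open.
Joint ranges: [-3.01, 3.01], [-0.46, 2.08], [-1.47, 1.51], [0.13, 2.56], [-1, 4.14], [0.04, 2.09], [-2.66, 2.66]. Speed limits (rad/s): [2.57, 2.57, 3.14, 3.14, 3.14, 3.14, 3.14].

INTERFACE

Orientations are given as a unit quaternion [x, y, z, w].
In Python, from plant import r gives the robot as it stands.
- The arm moves only by the shell command python3 -m pendant 'ROWS' [FORCE]. ROWS is JSON, a list of rows, each a list of 3 entries, a list of its own where there are three numbers: the turn, a rotation vector about the tool's x, y, z in rad, then the shift along the tool's x, y, z in m, then the opening, from 0 (shut) to 1 (fully open). In form: [[[wx, wy, wz], [tx, ty, tz], claw], ...]. A call has 1 to 10 rows; each row is the pose to reach, as a shift and turn from the pose commanded when the call began, along the tool's axes at that moment; what a row does not reach only later rows make up. A row lasts 1/10 s, in which the tool goes at most 50 mm and 8.59 degrees, less where a joint would pass 70% of its speed; a pose out of reach is approached as far as the arm can. A call with a gripper value outside its range is refused whole. The fingers move at their own pace and stop on an object; FORCE is the grip in N (left out, the last holds). Time passes only in rows, so rows that repeat a pose let the fingers close. It gives the time, the measured TCP pose, the force and the opening at its end, in the units of the state.
- r.get_state(): the state, without advancing time (a new reading comes with each control period).
- r.snapshot(name): name is "scene" or "top" or "wrist"; returns a dict with "image" (420x560x3 uint8, red, green, blue), "mtx" (3x3 intrinsics, pixels), "R" (3x3) and "t" (3): a world point X has camera coordinates R X + t; the wrist camera has in their place "T_tool_cam" (4x4, takes a point from camera to tool coordinates, whose origin is the TCP and whose axes are the tool frame's). Camera axes: x right, y down, z forward; pixel columns grow to the right and rows downward; lengths in m; the calibration is good to about 2 mm. A picture is of the moment at which its call begins: read the wrist's pose just before it. There is no depth.
- r.finish_job(): hands the job in, once; it reports no verdict.
The state is a dict: "clock": time; "q": joint angles; "qd": joint speeds; "joint_torque": joint torques, N m; "tool_pos": TCP position; "eef_rot": TCP orientation; "contact_force": force on the tool from outside, world axes, zero at the start; "moment": the same for the moment, N m; "opening": opening from 0.0 (shut) to 1.0 (fully open).
Only numpy, scipy, OpenCV 4.12 (cv2) and the standard library are available. Lean on these libraries where they do the work, as an engineer would, in place of code of your own. Each camera call takes 0.05 s, during which the arm holds its last target. There are 200 camera calls.

## Working session

There is one attempt and no reset: what is moved stays moved. The work goes in short steps, Python scripts to look and compute and a shell command to move; the robot and the scene stay as the last step left them, time stands still between calls to the robot, and variables do not carry over. Pictures are saved under pics/ and viewed, about 12 in all and at most 16, crops included, and the job is handed in when it is done.

```bash
ls; mkdir -p pics
python3 - <<'E'
from plant import r
import cv2,numpy as np
s=r.get_state();print({k:np.round(v,3).tolist() for k,v in s.items()})
for n in("scene","top"):
    d=r.snapshot(n);cv2.imwrite(f"pics/{n}0.png",d["image"][:,:,::-1]);print(n,np.round(d["mtx"],1).tolist(),np.round(d["R"],3).tolist(),np.round(d["t"],3).tolist())
    np.savez(f"pics/{n}0.npz",**d)
E
```

```text
pics
{'clock': 0.0, 'q': [-1.152, 0.69, -0.195, 1.566, 0.157, 0.902, -0.215], 'qd': [-0.001, 0.0, -0.001, -0.002, -0.002, -0.001, -0.0], 'joint_torque': [-0.001, -52.757, -1.267, -15.342, -0.053, 0.007, 0.0], 'tool_pos': [0.234, 0.579, 0.246], 'eef_rot': [0.829, 0.559, -0.001, 0.001], 'contact_force': [0.024, 0.006, 0.161], 'moment': [0.01, 0.021, 0.003], 'opening': 0.997}
scene [[469.5, 0.0, 279.1], [0.0, 469.5, 212.4], [0.0, 0.0, 1.0]] [[0.76, 0.65, 0.003], [0.443, -0.515, -0.734], [-0.476, 0.56, -0.679]] [-0.455, -0.205, 1.417]
top [[386.2, 0.0, 281.4], [0.0, 386.2, 207.5], [0.0, 0.0, 1.0]] [[-0.019, -1.0, -0.017], [-0.991, 0.021, -0.136], [0.136, 0.015, -0.991]] [0.017, 0.63, 0.981]
```

View pics/scene0.png

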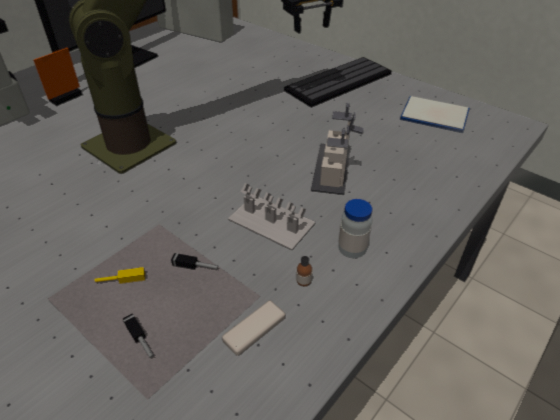

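View pics/top0.png

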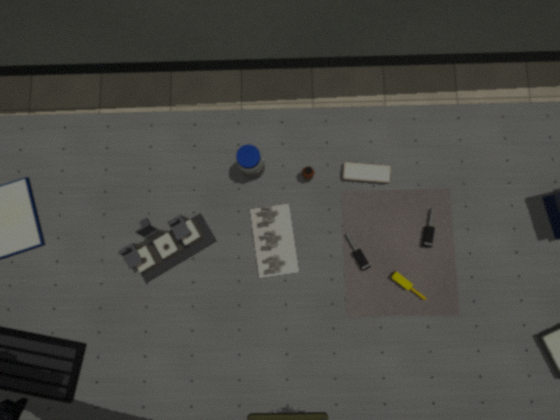

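```bash
cat > h.py <<'E'
import numpy as np,cv2
from scipy.spatial.transform import Rotation as Ro
def ray(d,p,z):
    d_=np.linalg.inv(d["mtx"])@[p[0],p[1],1]; R=d["R"];c=-R.T@d["t"];v=R.T@d_
    return c+v*(z-c[2])/v[2]
def proj(d,X):
    p=d["mtx"]@(d["R"]@np.array(X)+d["t"]);return p[:2]/p[2]
def load(f): return dict(np.load(f))
E
python3 - <<'E'
from h import *
t=load("pics/top0.npz");s=load("pics/scene0.npz")
T=t["image"];S=s["image"]
up=lambda a,w,h:cv2.convertScaleAbs(cv2.resize(a,(w,h),interpolation=cv2.INTER_CUBIC),alpha=1.5)[:,:,::-1]
a=np.vstack([np.hstack([up(T[205:290,115:225],396,300),up(T[195:285,245:305],200,300)]),np.hstack([up(S[95:195,305:375],210,300),up(S[175:250,220:320],386,300)])])
cv2.imwrite("pics/c1.png",a)
b=up(T[190:315,340:460],576,600);cv2.imwrite("pics/c2.png",b)
for n,p in dict(bottle=(249,165),vial=(308,174)).items(): print(n,ray(t,p,0).round(3))
m=(T.max(2)<40).astype(np.uint8);m[:190]=0;m[315:]=0;m[:,:340]=0;m[:,460:]=0
for c in cv2.findContours(m,0,2)[0]:
    if cv2.contourArea(c)>20: 
        q=cv2.minAreaRect(c);print(q,ray(t,q[0],.02).round(3),[ray(t,x,.02)[:2].round(3).tolist() for x in cv2.boxPoints(q)])
hs=cv2.cvtColor(T,cv2.COLOR_RGB2HSV)
for n,lo,hi in(("blue",(105,150,60),(130,255,255)),("yel",(22,150,80),(35,255,255))):
    mm=cv2.inRange(hs,lo,hi)
    for c in cv2.findContours(mm,0,2)[0]:
        if cv2.contourArea(c)>30:q=cv2.minAreaRect(c);print(n,q,ray(t,q[0],.13 if n=="blue" else .02).round(3))
E
```

```text
bottle [0.759 0.094 0.   ]
vial [ 0.729 -0.071  0.   ]
((359.5153503417969, 257.77691650390625), (16.496618270874023, 8.806466102600098), 60.255123138427734) [ 0.495 -0.2    0.02 ] [[0.508, -0.179], [0.519, -0.2], [0.481, -0.22], [0.47, -0.199]]
((427.01348876953125, 235.91891479492188), (10.192737579345703, 21.536266326904297), 9.462322235107422) [ 0.549 -0.382  0.02 ] [[0.523, -0.362], [0.58, -0.375], [0.575, -0.402], [0.518, -0.388]]
blue ((248.0, 156.0), (22.0, 22.0), 90.0) [0.749 0.084 0.13 ]
yel ((409.0384826660156, 286.3077087402344), (40.7831916809082, 8.507462501525879), 37.87498474121094) [ 0.418 -0.326  0.02 ]
```

View pics/c1.png

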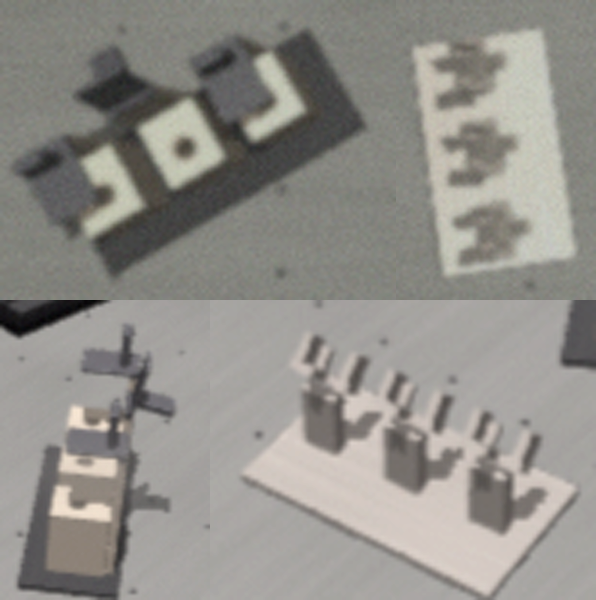

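View pics/c2.png

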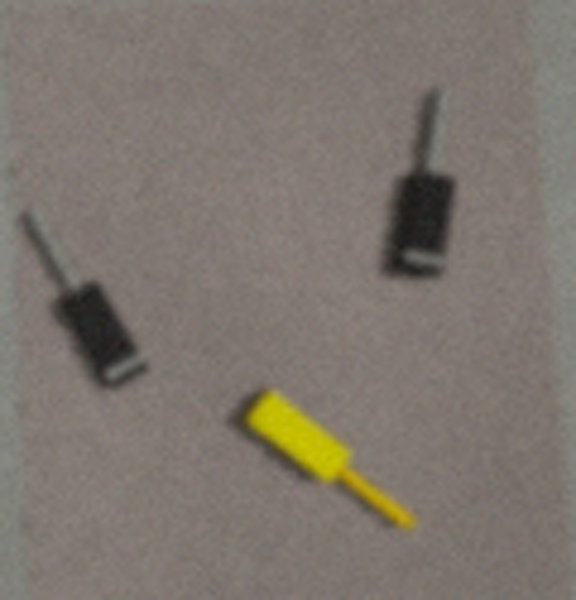

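```bash
cat >> h.py <<'E'
def rel(s,P,R):
    "row turn & shift from state pose to target"
    R0=Ro.from_quat(s["eef_rot"]);return (R0.inv()*R).as_rotvec().round(3).tolist(),R0.inv().apply(np.array(P)-s["tool_pos"]).round(4).tolist()
def tool(z,x):
    "orientation with tool z along z, jaws about along x"
    z=np.array(z,float);z/=np.linalg.norm(z);x=np.array(x,float);x=x-z*(x@z);x/=np.linalg.norm(x)
    return Ro.from_matrix(np.c_[x,np.cross(z,x),z])
E
python3 - <<'E'
from h import *
t=load("pics/top0.npz");s=load("pics/scene0.npz")
print("camtop",(-t["R"].T@t["t"]).round(3),"scene",(-s["R"].T@s["t"]).round(3))
A=lambda x,y:(115+x/3.6,205+y/3.6); B=lambda x,y:(245+(x-396)/3.333,195+y/3.333); C=lambda x,y:(340+x/4.8,190+y/4.8)
f=lambda p,z:ray(t,p,z)[:2].round(4).tolist()
print("stand",[f(B(*p),.008) for p in((414,46),(543,28),(577,256),(444,276))])
print("midblock top",[f(A(*p),.07) for p in((138,127),(192,97),(225,160),(170,190))],"well",f(A(185,148),.07))
print("plate",[f(A(*p),.008) for p in((305,30),(365,128),(115,277))])
print("outer",[f(A(*p),.07) for p in((305,110),(250,142),(265,48),(142,208),(90,240),(108,145))])
print("P1",f(C(100,335),.018),f(C(26,215),.011),"P2",f(C(422,222),.018),f(C(434,92),.011),"Y",f(C(300,435),.018),f(C(412,525),.011))
E
python3 -m pendant '[[[0,0,0],[0,0,-0.02],1]]'
```

```text
camtop [ 0.491 -0.01   1.058] scene [ 1.11  -0.603  0.812]
stand [[0.6335, 0.0906], [0.6462, -0.016], [0.4603, -0.0394], [0.4464, 0.0679]]
midblock top [[0.5488, 0.3348], [0.5694, 0.2966], [0.5242, 0.2721], [0.5038, 0.3108]] well [0.5332, 0.3008]
plate [[0.6239, 0.2302], [0.5483, 0.1839], [0.4409, 0.3708]]
outer [[0.5586, 0.2154], [0.5366, 0.2545], [0.6036, 0.2447], [0.4915, 0.3305], [0.4698, 0.3668], [0.5364, 0.356]]
P1 [0.4892, -0.2034] [0.5568, -0.1663] P2 [0.5482, -0.385] [0.6218, -0.3994] Y [0.4328, -0.3102] [0.3828, -0.3704]
clock: 0.2
tool_pos: [0.234, 0.5772, 0.264]
eef_rot: [0.829, 0.559, -0.003, 0.002]
contact_force: [0.6, 0.0, -0.6]
opening: 0.999
```

Run:
```python
from h import *
from plant import r
s=r.get_state()
a=np.deg2rad(-61.3)
print(rel(s,[.487,-.204,.20],tool([0,0,-1],[np.cos(a),np.sin(a),0])))
```

```text
([0.008, 0.003, 2.256], [-0.6287, 0.5275, 0.0687])
```

```bash
python3 -m pendant '[[[0.004,0,1.13],[-0.30,0.20,0.02],1],[[0.004,0,1.13],[-0.30,0.20,0.02],1],[[0.004,0,1.13],[-0.30,0.20,0.02],1],[[0.004,0,1.13],[-0.30,0.20,0.02],1],[[0.004,0,1.13],[-0.30,0.20,0.02],1],[[0.004,0,1.13],[-0.30,0.20,0.02],1],[[0.004,0,1.13],[-0.30,0.20,0.02],1],[[0.004,0,1.13],[-0.30,0.20,0.02],1]]'
python3 - <<'E'
from h import *
from plant import r
s=r.get_state();print(s["q"].round(2) if hasattr(s["q"],"round") else s["q"])
a=np.deg2rad(-61.3)
print(rel(s,[.487,-.204,.20],tool([0,0,-1],[np.cos(a),np.sin(a),0])))
E
```

```text
clock: 1.0
tool_pos: [0.3068, 0.2201, 0.2465]
eef_rot: [1.0, 0.022, -0.002, 0.001]
contact_force: [0.2, 1.3, -0.1]
opening: 0.999
[-0.81  0.39  0.09  2.26 -0.08  0.49 -0.61]
([0.003, 0.003, 1.114], [0.1616, 0.4315, 0.0462])
```

```bash
python3 -m pendant '[[[0.003,0.003,1.114],[0.162,0.432,0.046],1],[[0.003,0.003,1.114],[0.162,0.432,0.046],1],[[0.003,0.003,1.114],[0.162,0.432,0.046],1],[[0.003,0.003,1.114],[0.162,0.432,0.046],1],[[0.003,0.003,1.114],[0.162,0.432,0.046],1],[[0.003,0.003,1.114],[0.162,0.432,0.046],1],[[0.003,0.003,1.114],[0.162,0.432,0.046],1],[[0.003,0.003,1.114],[0.162,0.432,0.046],1],[[0.003,0.003,1.114],[0.162,0.432,0.046],1],[[0.003,0.003,1.114],[0.162,0.432,0.046],1]]'
python3 - <<'E'
from h import *
from plant import r
s=r.get_state();print(np.round(s["q"],2),np.round(s["tool_pos"],4),s["eef_rot"])
d=r.snapshot("wrist");print(d["T_tool_cam"].round(3).tolist(),d["mtx"].round(1).tolist())
cv2.imwrite("pics/w1.png",d["image"][:,:,::-1]);np.savez("pics/w1.npz",pos=s["tool_pos"],rot=s["eef_rot"],**d)
E
```

```text
clock: 2.0
tool_pos: [0.4943, -0.2022, 0.1986]
eef_rot: [0.862, -0.507, 0.002, -0.001]
contact_force: [-0.4, -0.3, -0.3]
opening: 1.0
[ 0.13  0.66  0.29  1.91 -0.31  0.61 -0.45] [ 0.4943 -0.2022  0.1986] [ 8.61708103e-01 -5.07401121e-01  1.60370872e-03 -8.22664775e-04]
[[1.0, 0.001, -0.0, 0.0], [-0.001, 0.966, 0.258, -0.065], [0.001, -0.258, 0.966, -0.139], [0.0, 0.0, 0.0, 1.0]] [[364.6, 0.0, 272.8], [0.0, 364.6, 205.2], [0.0, 0.0, 1.0]]
```

View pics/w1.png

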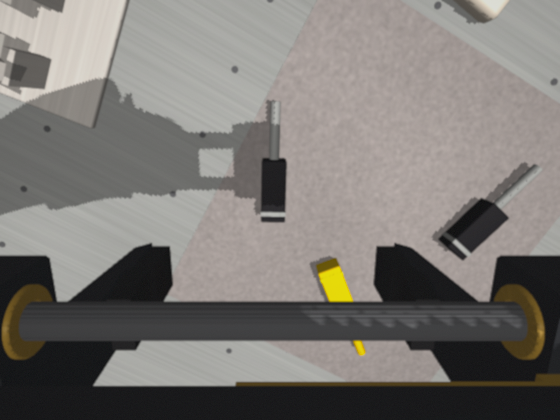

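```bash
cat >> h.py <<'E'
def wray(d,pos,rot,p,z):
    R=Ro.from_quat(rot);T=d["T_tool_cam"];v=np.linalg.inv(d["mtx"])@[p[0],p[1],1]
    c=R.apply(T[:3,3])+pos;v=R.apply(T[:3,:3]@v);return c+v*(z-c[2])/v[2]
E
python3 - <<'E'
from h import *
d=load("pics/w1.npz")
f=lambda p,z:wray(d,d["pos"],d["rot"],p,z)
for n,l in dict(P1=[(274,159),(273.5,212),(274.5,101),],P2=[(494,205),(453,243),(537,168)]).items():
    a,b,c=f(l[0],.022),f(l[1],.022),f(l[2],.013)
    print(n,a.round(4),b.round(4),c.round(4),np.linalg.norm(a-b).round(4),"yaw",np.rad2deg(np.arctan2(*(c-b)[1::-1])).round(1))
from plant import r
print(r.get_state()["tool_pos"])
E
```

```text
P1 [ 0.5149 -0.1927  0.022 ] [ 0.473  -0.2156  0.022 ] [ 0.5576 -0.1695  0.013 ] 0.0478 yaw 28.6
P2 [ 0.5747 -0.3854  0.022 ] [ 0.5273 -0.3748  0.022 ] [ 0.6216 -0.4039  0.013 ] 0.0485 yaw -17.2
[ 0.49429907 -0.20168887  0.19853775]
```

Run:
```python
from h import *
from plant import r
s=r.get_state()
a=np.deg2rad(-61.4)
print(rel(s,[.4844,-.2094,.012],tool([0,0,-1],[np.cos(a),np.sin(a),0])))
```

```text
([-0.003, -0.001, 0.007], [0.0017, 0.013, 0.1865])
```

```bash
python3 -m pendant '[[[-0.003,-0.001,0.007],[0.0017,0.013,0.05],0.6],[[-0.003,-0.001,0.007],[0.0017,0.013,0.10],0.6],[[-0.003,-0.001,0.007],[0.0017,0.013,0.15],0.6],[[-0.003,-0.001,0.007],[0.0017,0.013,0.175],0.6],[[-0.003,-0.001,0.007],[0.0017,0.013,0.1865],0.6],[[-0.003,-0.001,0.007],[0.0017,0.013,0.1865],0.6],[[-0.003,-0.001,0.007],[0.0017,0.013,0.1865],0.6],[[-0.003,-0.001,0.007],[0.0017,0.013,0.1865],0.6]]' 25
python3 -m pendant '[[[0,0,0],[0,0,0],0],[[0,0,0],[0,0,0],0],[[0,0,0],[0,0,0],0],[[0,0,0],[0,0,0],0],[[0,0,0],[0,0,0],0],[[0,0,0],[0,0,0],0]]' 25
python3 -m pendant '[[[0,0,0],[0,0,-0.05],0],[[0,0,0],[0,0,-0.10],0],[[0,0,0],[0,0,-0.15],0],[[0,0,0],[0,0,-0.18],0],[[0,0,0],[0,0,-0.18],0]]' 25
python3 - <<'E'
from h import *
from plant import r
s=r.get_state();xs=np.array([-.123,.992,0]);ys=np.array([-.992,-.123,0])
z=np.array([0,0,1.])
# in-hand: TCP at axis offset -6mm, ~1mm above axis
def place(lane,back,lift):
    L=np.array([.547,.021,.086])+ys*lane
    ax=(xs-z)/2**.5;n=(xs+z)/2**.5
    return L+ax*(-.006-back)+n*(.001+lift)
Rt=tool(-(xs+z),-ys)
Rd=tool(-z,-ys)
print("mid pose",rel(s,place(.064,0.02,0.0)+[0,0.03,.14],Rd))
E
```

```text
clock: 2.85
tool_pos: [0.4841, -0.2031, 0.0141]
eef_rot: [0.862, -0.507, -0.0, -0.001]
contact_force: [0.0, 0.1, 1.2]
opening: 0.603
clock: 3.45
tool_pos: [0.4834, -0.2033, 0.0127]
eef_rot: [0.861, -0.508, -0.001, -0.001]
contact_force: [0.1, 0.2, 4.2]
opening: 0.251
clock: 3.95
tool_pos: [0.4852, -0.2046, 0.1961]
eef_rot: [0.862, -0.508, 0.002, -0.002]
contact_force: [1.2, -0.5, -0.7]
opening: 0.245
mid pose ([-0.004, -0.005, -1.188], [-0.201, -0.1122, -0.0487])
```

```bash
python3 -m pendant '[[[-0.004,-0.005,-1.188],[-0.201,-0.112,-0.049],0],[[-0.004,-0.005,-1.188],[-0.201,-0.112,-0.049],0],[[-0.004,-0.005,-1.188],[-0.201,-0.112,-0.049],0],[[-0.004,-0.005,-1.188],[-0.201,-0.112,-0.049],0],[[-0.004,-0.005,-1.188],[-0.201,-0.112,-0.049],0],[[-0.004,-0.005,-1.188],[-0.201,-0.112,-0.049],0],[[-0.004,-0.005,-1.188],[-0.201,-0.112,-0.049],0],[[-0.004,-0.005,-1.188],[-0.201,-0.112,-0.049],0],[[-0.004,-0.005,-1.188],[-0.201,-0.112,-0.049],0],[[-0.004,-0.005,-1.188],[-0.201,-0.112,-0.049],0]]'
cat > pl.py <<'E'
from h import *
from plant import r
s=r.get_state();xs=np.array([-.123,.992,0]);ys=np.array([-.992,-.123,0]);z=np.array([0,0,1.])
ax=(xs-z)/2**.5;n=(xs+z)/2**.5
Rt=tool(-(xs+z),-ys)
def place(lane,back,lift,g=-.0035): # g: TCP position along the probe axis
    return np.array([.547,.021,.086])+ys*lane+ax*(g-back)+n*(.001+lift)
E
python3 - <<'E'
from pl import *
print(s["tool_pos"],np.round(s["q"],2))
for b,l in((.015,.06),(.015,.015),(.0,.0)): print(rel(s,place(.064,b,l),Rt))
E
```

```text
clock: 4.95
tool_pos: [0.4832, 0.0262, 0.2414]
eef_rot: [0.998, 0.06, -0.005, -0.002]
contact_force: [0.3, 0.9, -0.3]
opening: 0.245
[0.48323136 0.02617231 0.2413881 ] [-0.16  0.52  0.02  1.99 -0.02  0.65 -0.01]
([-0.789, 0.01, 0.0], [-0.0005, -0.0167, 0.0992])
([-0.789, 0.01, 0.0], [-0.0001, 0.0152, 0.1309])
([-0.789, 0.01, 0.0], [0.0001, 0.0153, 0.1522])
```

```bash
python3 -m pendant '[[[-0.789,0.01,0],[0,-0.017,0.03],0],[[-0.789,0.01,0],[0,-0.017,0.04],0],[[-0.789,0.01,0],[0,-0.017,0.06],0],[[-0.789,0.01,0],[0,-0.017,0.08],0],[[-0.789,0.01,0],[0,-0.017,0.099],0],[[-0.789,0.01,0],[0,-0.017,0.099],0],[[-0.789,0.01,0],[0,-0.017,0.099],0],[[-0.789,0.01,0],[0,-0.017,0.099],0],[[-0.789,0.01,0],[0,-0.017,0.099],0],[[-0.789,0.01,0],[0,-0.017,0.099],0]]'
python3 - <<'E'
from pl import *
print(s["tool_pos"],np.round(s["q"],2),s["opening"])
for b,l in((.015,.06),(.015,.015),(.012,.002),(.0,.0)): print(rel(s,place(.064,b,l),Rt))
d=r.snapshot("scene");a=d["image"][150:300,200:400];c=r.snapshot("wrist")["image"]
b=cv2.resize(a,(800,600),interpolation=2);b[:225,500:]=cv2.resize(c,(300,225));cv2.imwrite("pics/s2.png",b[:,:,::-1])
E
```

```text
clock: 5.95
tool_pos: [0.4814, 0.0421, 0.1446]
eef_rot: [0.923, 0.056, 0.026, 0.381]
contact_force: [1.7, 1.1, 0.3]
opening: 0.247
[0.48143598 0.04205464 0.14463068] [-0.97  1.01  0.63  2.02  0.36  0.57 -0.72] 0.2472915804964844
([-0.002, -0.003, -0.004], [-0.0015, -0.0025, 0.0009])
([-0.002, -0.003, -0.004], [-0.0016, -0.0024, 0.0459])
([-0.002, -0.003, -0.004], [-0.0017, -0.0054, 0.0589])
([-0.002, -0.003, -0.004], [-0.0017, -0.0173, 0.061])
```

View pics/s2.png

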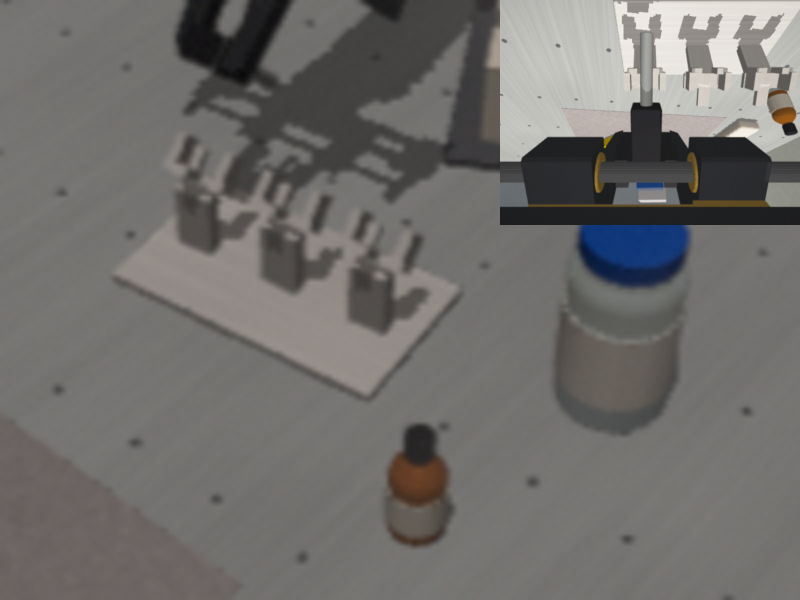

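```bash
python3 -m pendant '[[[-0.002,-0.003,-0.004],[-0.0015,-0.0025,0.015],0],[[-0.002,-0.003,-0.004],[-0.0015,-0.0025,0.02],0],[[-0.002,-0.003,-0.004],[-0.0015,-0.0025,0.02],0],[[-0.002,-0.003,-0.004],[-0.0015,-0.0025,0.02],0]]'
python3 - <<'E'
from pl import *
print(s["tool_pos"])
for b,l in((.015,.015),(.012,.002),(.0,.0)): print(rel(s,place(.064,b,l),Rt))
c=r.snapshot("wrist");np.savez("pics/w3.npz",pos=s["tool_pos"],rot=s["eef_rot"],**c)
cv2.imwrite("pics/w3.png",cv2.resize(c["image"][0:220,150:443],(800,600),interpolation=2)[:,:,::-1])
E
```

```text
clock: 6.45
tool_pos: [0.4814, 0.0308, 0.1277]
eef_rot: [0.922, 0.059, 0.023, 0.383]
contact_force: [-0.3, 0.8, -0.4]
opening: 0.244
[0.48136493 0.03084247 0.12773947]
([0.002, -0.001, 0.004], [-0.0001, 0.0016, 0.0261])
([0.002, -0.001, 0.004], [-0.0001, -0.0015, 0.0391])
([0.002, -0.001, 0.004], [-0.0, -0.0135, 0.0411])
```

View pics/w3.png

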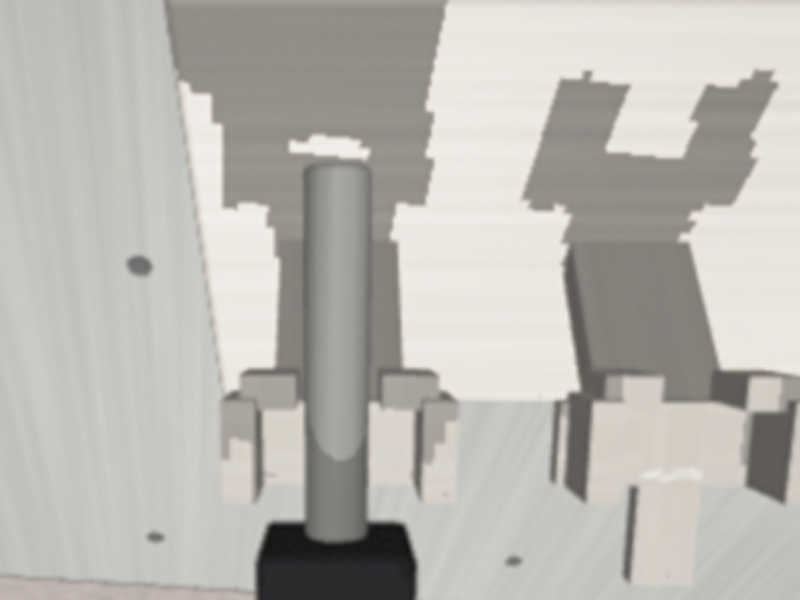

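```bash
python3 -m pendant '[[[0.002,-0.001,0.004],[0.0005,-0.0015,0.015],0],[[0.002,-0.001,0.004],[0.0005,-0.0015,0.025],0],[[0.002,-0.001,0.004],[0.0005,-0.0015,0.035],0],[[0.002,-0.001,0.004],[0.0005,-0.0015,0.038],0],[[0.002,-0.001,0.004],[0.0005,-0.0015,0.038],0],[[0.002,-0.001,0.004],[0.0005,-0.0015,0.038],0]]'
python3 - <<'E'
from pl import *
print(s["tool_pos"],rel(s,place(.064,0,0),Rt), Ro.from_quat(s["eef_rot"]).inv().apply(s["contact_force"]))
E
python3 -m pendant '[[[0,0,0],[0,-0.003,0.001],0],[[0,0,0],[0,-0.006,0.002],0],[[0,0,0],[0,-0.008,0.002],0],[[0,0,0],[0,-0.010,0.003],0],[[0,0,0],[0,-0.010,0.003],0]]'
python3 - <<'E'
from pl import *
print(s["tool_pos"],rel(s,place(.064,0,0),Rt), Ro.from_quat(s["eef_rot"]).inv().apply(s["contact_force"]))
E
```

```text
clock: 7.1
tool_pos: [0.485, 0.0055, 0.0996]
eef_rot: [0.922, 0.057, 0.023, 0.382]
contact_force: [-0.3, -0.3, -0.5]
opening: 0.248
[0.48501773 0.0054557  0.09961613] ([0.0, -0.0, 0.001], [-0.0005, -0.0116, 0.0031]) [-0.34141293 -0.12653897  0.52925898]
clock: 7.6
tool_pos: [0.4849, 0.0087, 0.0941]
eef_rot: [0.921, 0.056, 0.024, 0.385]
contact_force: [-2.3, 6.5, 23.4]
opening: 0.25
[0.48485599 0.00872366 0.09414757] ([0.006, 0.0, -0.002], [-0.0008, -0.0055, 0.0015]) [ -1.41095801  11.88225787 -21.20824221]
```

```bash
python3 -m pendant '[[[0,0,0],[0,0,-0.003],0],[[0,0,0],[0,-0.002,-0.003],0],[[0,0,0],[0,-0.004,-0.003],0],[[0,0,0],[0,-0.004,-0.003],0]]'
python3 - <<'E'
from pl import *
print(s["tool_pos"],rel(s,place(.064,0,0),Rt), Ro.from_quat(s["eef_rot"]).inv().apply(s["contact_force"]))
E
```

```text
clock: 8.0
tool_pos: [0.4839, 0.014, 0.0906]
eef_rot: [0.922, 0.057, 0.023, 0.383]
contact_force: [0.4, -1.9, 5.6]
opening: 0.249
[0.48388767 0.01397745 0.09058327] ([0.003, 0.001, -0.0], [-0.0005, 0.0008, 0.0028]) [ 0.19987811  5.35659302 -2.58177519]
```

```bash
python3 -m pendant '[[[0,0,0],[0,-0.002,0],0],[[0,0,0],[0,-0.002,0],0]]'
python3 - <<'E'
from pl import *
print(s["tool_pos"],rel(s,place(.064,0,0),Rt), Ro.from_quat(s["eef_rot"]).inv().apply(s["contact_force"]))
E
python3 -m pendant '[[[0,0,0],[0,-0.001,0],0.4],[[0,0,0],[0,-0.001,0],0.45],[[0,0,0],[0,-0.001,0],0.45],[[0,0,0],[0,-0.001,-0.03],0.45],[[0,0,0],[0,-0.001,-0.08],0.45],[[0,0,0],[0,-0.001,-0.13],0.45],[[0,0,0],[0,-0.001,-0.15],0.45],[[0,0,0],[0,-0.001,-0.15],0.45]]'
python3 - <<'E'
from pl import *
w=r.snapshot("wrist")["image"];t=r.snapshot("scene")["image"]
b=np.hstack([cv2.resize(w,(400,300)),cv2.resize(t[150:255,200:340],(400,300),interpolation=2)])
cv2.imwrite("pics/s4.png",b[:,:,::-1])
print(s["q"])
E
```

```text
clock: 8.2
tool_pos: [0.4838, 0.0139, 0.0904]
eef_rot: [0.921, 0.056, 0.023, 0.385]
contact_force: [1.5, -3.1, 9.6]
opening: 0.249
[0.48379407 0.0139155  0.09041717] ([0.006, 0.002, -0.001], [-0.0004, 0.0009, 0.0027]) [ 1.09701903  9.12169969 -4.43761219]
clock: 9.0
tool_pos: [0.4714, 0.1259, 0.1942]
eef_rot: [0.923, 0.059, 0.026, 0.38]
contact_force: [-0.6, 0.1, -0.5]
opening: 0.448
[-1.07921019  0.91837911  0.59859931  1.89410852  0.29660453  0.83550964
 -0.70971576]
```

View pics/s4.png

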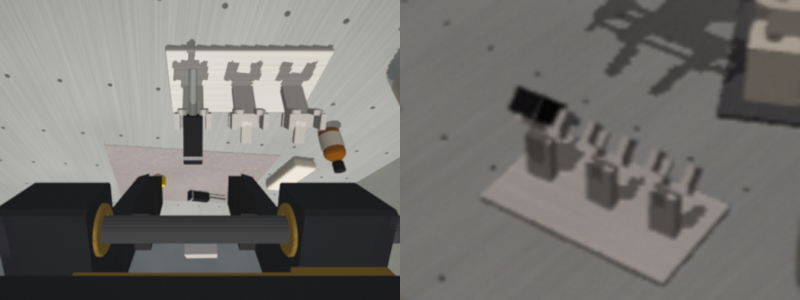

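Run:
```python
from pl import *
a=np.deg2rad(-104)
print(rel(s,[.547,-.383,.20],tool([0,0,-1],[np.cos(a),np.sin(a),0])),rel(s,[.50,-.05,.26],tool([0,0,-1],-ys)))
```

```text
([0.52, -0.755, 1.825], [0.0141, 0.3658, 0.3564]) ([0.786, 0.001, 0.001], [0.0085, 0.1706, 0.0761])
```

```bash
python3 -m pendant '[[[0.786,0,0],[0.008,0.03,-0.03],1],[[0.786,0,0],[0.008,0.06,-0.03],1],[[0.786,0,0],[0.008,0.11,0.0],1],[[0.786,0,0],[0.008,0.15,0.05],1],[[0.786,0,0],[0.008,0.17,0.076],1],[[0.786,0,0],[0.008,0.17,0.076],1],[[0.786,0,0],[0.008,0.17,0.076],1]]'
python3 - <<'E'
from pl import *
a=np.deg2rad(-104)
print(s["tool_pos"],rel(s,[.547,-.383,.20],tool([0,0,-1],[np.cos(a),np.sin(a),0])))
E
```

```text
clock: 9.8
tool_pos: [0.4981, -0.0564, 0.2586]
eef_rot: [0.998, 0.056, -0.002, -0.0]
contact_force: [0.5, -0.7, 0.3]
opening: 1.0
[ 0.49805221 -0.05636252  0.25862009] ([0.003, 0.003, 1.928], [0.0122, 0.3301, 0.0583])
```

```bash
python3 -m pendant '[[[0.003,0.003,1.928],[0.012,0.33,0.058],1],[[0.003,0.003,1.928],[0.012,0.33,0.058],1],[[0.003,0.003,1.928],[0.012,0.33,0.058],1],[[0.003,0.003,1.928],[0.012,0.33,0.058],1],[[0.003,0.003,1.928],[0.012,0.33,0.058],1],[[0.003,0.003,1.928],[0.012,0.33,0.058],1],[[0.003,0.003,1.928],[0.012,0.33,0.058],1],[[0.003,0.003,1.928],[0.012,0.33,0.058],1],[[0.003,0.003,1.928],[0.012,0.33,0.058],1],[[0.003,0.003,1.928],[0.012,0.33,0.058],1]]'
python3 -m pendant '[[[0,0,0.02],[0,0,0],1],[[0,0,0.02],[0,0,0],1],[[0,0,0.02],[0,0,0],1],[[0,0,0.02],[0,0,0],1]]'
python3 - <<'E'
from pl import *
print(s["q"])
d=r.snapshot("wrist");s=r.get_state();np.savez("pics/w5.npz",pos=s["tool_pos"],rot=s["eef_rot"],**d)
im=d["image"];m=cv2.inRange(im,(0,0,0),(45,45,45));m[240:]=0
f=lambda p,z:wray(d,s["tool_pos"],s["eef_rot"],p,z)
for c in cv2.findContours(m,0,2)[0]:
    if cv2.contourArea(c)>150: q=cv2.minAreaRect(c);print(q,[f(p,.022)[:2].round(4).tolist() for p in cv2.boxPoints(q)])
cv2.imwrite("pics/w5.png",cv2.resize(im[60:240,160:400],(800,600),interpolation=2)[:,:,::-1])
E
```

```text
clock: 10.8
tool_pos: [0.5495, -0.3763, 0.199]
eef_rot: [0.769, -0.639, -0.002, 0.0]
contact_force: [0.3, 0.1, -0.3]
opening: 1.0
clock: 11.2
tool_pos: [0.5521, -0.3752, 0.2017]
eef_rot: [0.766, -0.642, 0.0, -0.001]
contact_force: [0.4, 0.2, 0.6]
opening: 0.999
[ 0.27538383  0.8531382   0.5136565   1.49172051 -0.48463594  0.9244676
 -0.45773678]
((286.2341613769531, 185.2564697265625), (23.04088592529297, 51.32054138183594), 22.833654403686523) [[0.5326, -0.3727], [0.5778, -0.3826], [0.5733, -0.4024], [0.5277, -0.3932]]
```

View pics/w5.png

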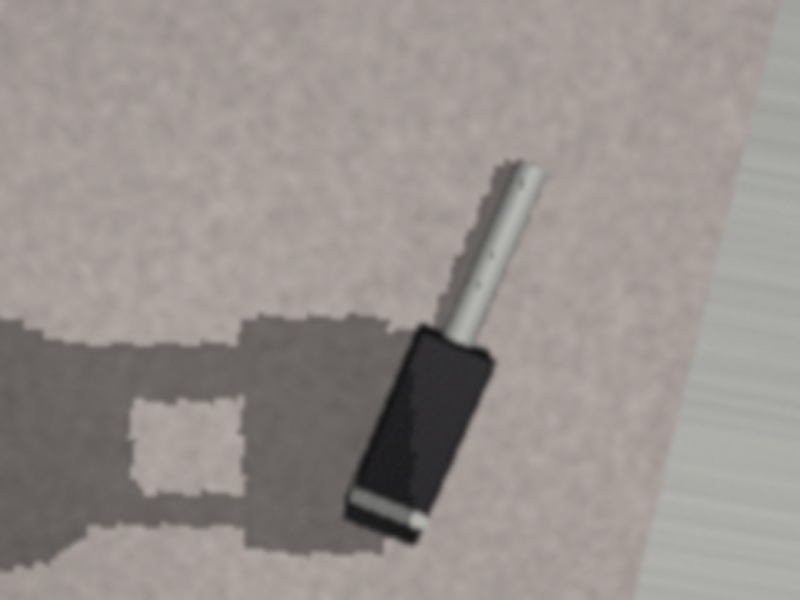

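Run:
```python
from pl import *
d=load("pics/w5.npz");t=wray(d,d["pos"],d["rot"],(319,110.5),.013);print(t, t-.078*np.array([.976,-.217,0]))
a=np.deg2rad(-102.5)
print(s["tool_pos"],rel(s,[.5443,-.3857,.10],tool([0,0,-1],[np.cos(a),np.sin(a),0])))
```

```text
[ 0.62172638 -0.4042789   0.013     ] [ 0.54559838 -0.3873529   0.013     ]
[ 0.55231198 -0.3751612   0.20184994] ([-0.002, 0.001, 0.394], [0.009, 0.01, 0.1018])
```

```bash
python3 -m pendant '[[[-0.002,0.001,0.394],[0.009,0.01,0.05],0.6],[[-0.002,0.001,0.394],[0.009,0.01,0.1],0.6],[[-0.002,0.001,0.394],[0.009,0.01,0.1],0.6],[[-0.002,0.001,0.394],[0.009,0.01,0.1],0.6],[[-0.002,0.001,0.394],[0.009,0.01,0.1],0.6],[[-0.002,0.001,0.394],[0.009,0.01,0.1],0.6]]'
python3 - <<'E'
from pl import *
a=np.deg2rad(-102.5)
print(s["tool_pos"],rel(s,[.5435,-.3862,.012],tool([0,0,-1],[np.cos(a),np.sin(a),0])))
E
```

```text
clock: 11.85
tool_pos: [0.5453, -0.3864, 0.1036]
eef_rot: [-0.626, 0.78, -0.002, 0.0]
contact_force: [-0.3, -0.0, -0.2]
opening: 0.599
[ 0.5452918  -0.38640881  0.1035746 ] ([-0.003, -0.001, 0.001], [0.0001, 0.0021, 0.0916])
```

```bash
python3 -m pendant '[[[-0.003,0,0],[0,0.002,0.05],0.6],[[-0.003,0,0],[0,0.002,0.08],0.6],[[-0.003,0,0],[0,0.002,0.091],0.6],[[-0.003,0,0],[0,0.002,0.091],0.6],[[-0.003,0,0],[0,0.002,0.091],0.6],[[-0.003,0,0],[0,0.002,0.091],0],[[-0.003,0,0],[0,0.002,0.091],0],[[-0.003,0,0],[0,0.002,0.091],0],[[-0.003,0,0],[0,0.002,0.091],0],[[-0.003,0,0],[0,0.002,0.091],0]]' 25
python3 -m pendant '[[[0,0,0],[0,0,-0.05],0],[[0,0,0],[0,0,-0.10],0],[[0,0,0],[0,0,-0.15],0],[[0,0,0],[0,0,-0.20],0],[[0,0,0],[0,0,-0.23],0],[[0,0,0],[0,0,-0.23],0]]' 25
python3 - <<'E'
from pl import *
P=place(0,.02,0)+[0,.03,.14]
print(rel(s,P,tool([0,0,-1],-ys)))
E
```

```text
clock: 12.85
tool_pos: [0.5427, -0.3853, 0.0113]
eef_rot: [-0.626, 0.78, 0.001, -0.001]
contact_force: [-0.1, -0.6, 2.3]
opening: 0.248
clock: 13.45
tool_pos: [0.5447, -0.3876, 0.2463]
eef_rot: [-0.625, 0.78, -0.004, -0.0]
contact_force: [0.6, 0.0, -0.8]
opening: 0.242
([0.001, -0.009, -1.913], [-0.4136, 0.0879, 0.0005])
```

```bash
python3 -m pendant '[[[0.001,-0.009,-1.913],[-0.413,0.088,-0.02],0],[[0.001,-0.009,-1.913],[-0.413,0.088,-0.02],0],[[0.001,-0.009,-1.913],[-0.413,0.088,-0.02],0],[[0.001,-0.009,-1.913],[-0.413,0.088,-0.02],0],[[0.001,-0.009,-1.913],[-0.413,0.088,-0.02],0],[[0.001,-0.009,-1.913],[-0.413,0.088,-0.02],0],[[0.001,-0.009,-1.913],[-0.413,0.088,-0.02],0],[[0.001,-0.009,-1.913],[-0.413,0.088,-0.02],0],[[0.001,-0.009,-1.913],[-0.413,0.088,-0.02],0],[[0.001,-0.009,-1.913],[-0.413,0.088,-0.02],0]]'
python3 - <<'E'
from pl import *
print(rel(s,place(0,.02,0)+[0,.03,.15],tool([0,0,-1],-ys)))
print(rel(s,place(0,.015,.06),Rt))
E
```

```text
clock: 14.45
tool_pos: [0.5462, 0.0432, 0.2596]
eef_rot: [0.991, -0.137, -0.005, -0.004]
contact_force: [-1.2, -0.5, -1.0]
opening: 0.248
([-0.009, 0.009, -0.398], [0.0049, 0.0069, 0.0062])
([-0.783, 0.165, -0.374], [-0.0036, -0.0058, 0.1175])
```

```bash
python3 -m pendant '[[[-0.783,0.165,-0.374],[-0.004,-0.006,0],0],[[-0.783,0.165,-0.374],[-0.004,-0.006,0.02],0],[[-0.783,0.165,-0.374],[-0.004,-0.006,0.04],0],[[-0.783,0.165,-0.374],[-0.004,-0.006,0.06],0],[[-0.783,0.165,-0.374],[-0.004,-0.006,0.08],0],[[-0.783,0.165,-0.374],[-0.004,-0.006,0.1],0],[[-0.783,0.165,-0.374],[-0.004,-0.006,0.117],0],[[-0.783,0.165,-0.374],[-0.004,-0.006,0.117],0],[[-0.783,0.165,-0.374],[-0.004,-0.006,0.117],0],[[-0.783,0.165,-0.374],[-0.004,-0.006,0.117],0]]'
python3 - <<'E'
from pl import *
print(s["tool_pos"])
for b,l in((.015,.06),(.015,.02),(.0,.0)): print(rel(s,place(0,b,l,-.004),Rt))
E
```

```text
clock: 15.45
tool_pos: [0.5453, 0.0426, 0.1464]
eef_rot: [0.922, 0.047, 0.023, 0.383]
contact_force: [0.4, -0.5, -0.1]
opening: 0.246
[0.5453069  0.04256282 0.14640656]
([0.001, 0.01, -0.019], [-0.0012, -0.0084, -0.003])
([0.001, 0.01, -0.019], [-0.0008, -0.0085, 0.037])
([0.001, 0.01, -0.019], [-0.0009, -0.0235, 0.057])
```

```bash
python3 -m pendant '[[[0.001,0.01,-0.019],[-0.0004,-0.0085,0.02],0],[[0.001,0.01,-0.019],[-0.0004,-0.0085,0.037],0],[[0.001,0.01,-0.019],[-0.0004,-0.0085,0.037],0],[[0.001,0.01,-0.019],[-0.0004,-0.0085,0.037],0]]'
python3 - <<'E'
from pl import *
for b,l in((.013,.003),(.0,.0)): print(rel(s,place(0,b,l,-.004),Rt),s["contact_force"])
c=r.snapshot("wrist")
cv2.imwrite("pics/w6.png",cv2.resize(c["image"][0:220,150:443],(800,600),interpolation=2)[:,:,::-1])
E
```

```text
clock: 15.85
tool_pos: [0.5469, 0.0237, 0.1135]
eef_rot: [0.922, 0.058, 0.023, 0.382]
contact_force: [0.2, -0.3, -0.1]
opening: 0.244
([0.001, -0.001, 0.003], [-0.0003, -0.0006, 0.0174]) [ 0.20006469 -0.32249364 -0.05010283]
([0.001, -0.001, 0.003], [-0.0003, -0.0136, 0.0204]) [ 0.20006469 -0.32249364 -0.05010283]
```

View pics/w6.png

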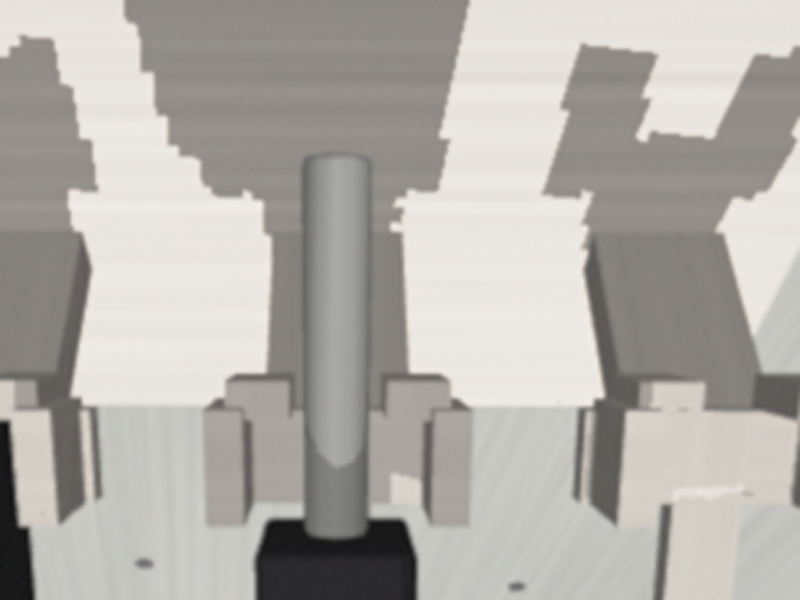

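```bash
python3 -m pendant '[[[0.001,0,0.003],[0,-0.0006,0.01],0],[[0.001,0,0.003],[0,-0.0006,0.0174],0],[[0.001,0,0.003],[0,-0.0006,0.0174],0],[[0.001,0,0.003],[0,-0.004,0.0174],0],[[0.001,0,0.003],[0,-0.008,0.0174],0],[[0.001,0,0.003],[0,-0.012,0.0174],0],[[0.001,0,0.003],[0,-0.0136,0.0174],0],[[0.001,0,0.003],[0,-0.0136,0.0174],0]]'
python3 - <<'E'
from pl import *
print(rel(s,place(0,0,0,-.004),Rt), Ro.from_quat(s["eef_rot"]).inv().apply(s["contact_force"]))
E
```

```text
clock: 16.7
tool_pos: [0.5468, 0.0209, 0.0912]
eef_rot: [0.921, 0.058, 0.024, 0.383]
contact_force: [0.7, -2.1, 4.6]
opening: 0.246
([0.003, -0.001, 0.003], [0.0002, 0.0003, 0.0026]) [ 0.38543592  4.76540792 -1.66478033]
```

```bash
python3 -m pendant '[[[0,0,0],[0,-0.002,0],0],[[0,0,0],[0,-0.002,0],0.45],[[0,0,0],[0,-0.002,0],0.45],[[0,0,0],[0,-0.002,0],0.45],[[0,0,0],[0,-0.001,-0.03],0.45],[[0,0,0],[0,-0.001,-0.08],0.45],[[0,0,0],[0,-0.001,-0.13],0.45],[[0,0,0],[0,-0.001,-0.17],0.45],[[0,0,0],[0,-0.001,-0.17],0.45],[[0,0,0],[0,-0.001,-0.17],0.45]]'
python3 - <<'E'
from pl import *
w=r.snapshot("wrist")["image"];t=r.snapshot("scene")["image"]
b=np.hstack([cv2.resize(w[:225],(400,300)),cv2.resize(t[150:255,200:340],(400,300),interpolation=2)])
cv2.imwrite("pics/s7.png",b[:,:,::-1])
# next: tail regrasp approach for lane2: tool z along ax, jaws along -ys or ys
for L in(.064,):
  for jx in(-ys,):
    Rg=tool(ax,jx); T=np.array([.547,.021,.086])+ys*L-ax*.028
    print(T,rel(s,T-ax*.08,Rg))
E
```

```text
clock: 17.7
tool_pos: [0.5313, 0.1423, 0.2093]
eef_rot: [0.922, 0.059, 0.024, 0.382]
contact_force: [0.0, -0.9, -0.7]
opening: 0.451
[ 0.48594728 -0.0065126   0.10579899] ([1.571, 0.002, 0.005], [-0.0641, 0.1071, 0.1736])
```

View pics/s7.png

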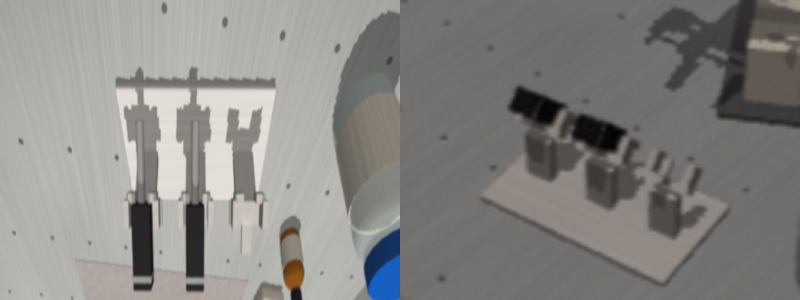

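```bash
cat > dk.py <<'E'
from h import *
from plant import r
s=r.get_state()
dx=np.array([.867,.498,0]);dy=np.array([-.498,.867,0])
D=dict(M=np.array([.5332,.301,0]),R=np.array([.566,.2438,0]),L=np.array([.5003,.3582,0]))
Rd=tool([0,0,-1],-dy)
def go(k,*w):
    print(np.round(s["tool_pos"],4),np.round(s["contact_force"],1))
    for x,tip in w: print((x,tip),rel(s,D[k]+dx*x+[0,0,tip+.008],Rd))
E
python3 -c "
from dk import *
go('R',(-.01,.23))"
```

```text
[0.5306 0.1402 0.2087] [-0.7 -0.1  0.6]
(-0.01, 0.23) ([0.696, -0.458, 1.111], [0.0386, -0.0458, -0.0878])
```

```bash
python3 -m pendant '[[[0.696,-0.458,1.111],[0.01,-0.02,-0.088],0],[[0.696,-0.458,1.111],[0.03,-0.04,-0.088],0],[[0.696,-0.458,1.111],[0.039,-0.046,-0.088],0],[[0.696,-0.458,1.111],[0.039,-0.046,-0.088],0],[[0.696,-0.458,1.111],[0.039,-0.046,-0.088],0],[[0.696,-0.458,1.111],[0.039,-0.046,-0.088],0],[[0.696,-0.458,1.111],[0.039,-0.046,-0.088],0],[[0.696,-0.458,1.111],[0.039,-0.046,-0.088],0],[[0.696,-0.458,1.111],[0.039,-0.046,-0.088],0],[[0.696,-0.458,1.111],[0.039,-0.046,-0.088],0]]'
python3 - <<'E'
from dk import *
print(np.round(s["q"],2))
go('R',(-.005,.23),(-.005,.150),(.055,.150))
d=r.snapshot("wrist");np.savez("pics/w8.npz",pos=s["tool_pos"],rot=s["eef_rot"],**d);t=r.snapshot("top")["image"]
b=np.hstack([cv2.resize(d["image"],(400,300)),cv2.resize(t[190:300,100:246],(400,300),interpolation=2)])
cv2.imwrite("pics/s8.png",b[:,:,::-1])
E
```

```text
clock: 18.8
tool_pos: [0.5577, 0.2361, 0.2383]
eef_rot: [0.864, -0.504, 0.0, -0.0]
contact_force: [-0.2, -0.5, -0.3]
opening: 0.006
[-0.81  0.75  0.63  1.66 -0.54  0.91 -1.03]
[0.5577 0.2361 0.2383] [-0.2 -0.5 -0.3]
(-0.005, 0.23) ([-0.0, 0.0, -0.007], [-0.0026, -0.006, 0.0003])
(-0.005, 0.15) ([-0.0, 0.0, -0.007], [-0.0026, -0.006, 0.0803])
(0.055, 0.15) ([-0.0, 0.0, -0.007], [-0.003, -0.066, 0.0803])
```

View pics/s8.png

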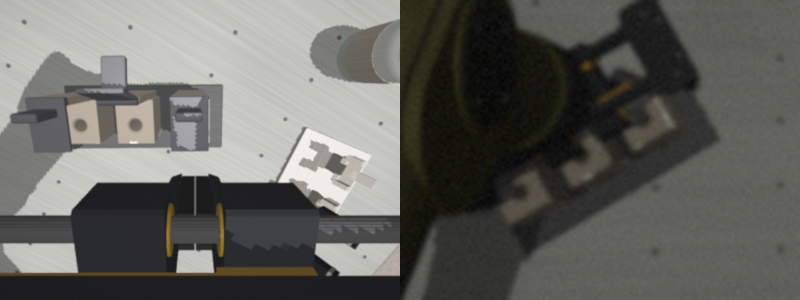

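```bash
python3 - <<'E'
from h import *
d=load("pics/w8.npz");g=cv2.cvtColor(d["image"],cv2.COLOR_RGB2GRAY)
for c in((112,175),(189,175)):
    w=g[c[1]-14:c[1]+14,c[0]-14:c[0]+14];m=(w<(int(w.max())+int(w.min()))//2).astype(np.uint8)
    n,l,st,ce=cv2.connectedComponentsWithStats(m)
    for i in range(1,n):
        if st[i,4]>30: p=ce[i]+[c[0]-14,c[1]-14];print(p.round(1),st[i].tolist(),wray(d,d["pos"],d["rot"],p,.07).round(4))
E
python3 -m pendant '[[[0,0,0],[-0.0026,-0.006,0.04],0],[[0,0,0],[-0.0026,-0.006,0.075],0],[[0,0,0],[-0.0026,-0.006,0.08],0],[[0,0,0],[-0.0026,-0.006,0.08],0]]' 
python3 -c "
from dk import *
go('R',(-.005,.15),(.055,.15))"
```

```text
[112.3 174.9] [6, 6, 18, 17, 251] [0.4987 0.3598 0.07  ]
[189.4 174.3] [6, 5, 18, 18, 255] [0.5316 0.3027 0.07  ]
clock: 19.3
tool_pos: [0.5618, 0.2465, 0.1579]
eef_rot: [0.867, -0.499, -0.0, 0.0]
contact_force: [-1.2, 0.2, 0.6]
opening: 0.005
[0.5618 0.2465 0.1579] [-1.2  0.2  0.6]
(-0.005, 0.15) ([0.001, 0.001, 0.004], [0.0044, 0.0027, -0.0001])
(0.055, 0.15) ([0.001, 0.001, 0.004], [0.0047, -0.0573, -0.0002])
```

```bash
sed -i "s/M=np.*/M=np.array([.532,.3023,0]),R=np.array([.5649,.2451,0]),L=np.array([.4991,.3595,0]))/" dk.py
python3 -m pendant '[[[0,0,0],[0.002,-0.01,0],0],[[0,0,0],[0.003,-0.018,0],0],[[0,0,0],[0.003,-0.026,0],0],[[0,0,0],[0.003,-0.034,0],0],[[0,0,0],[0.003,-0.042,0],0],[[0,0,0],[0.003,-0.048,0],0],[[0,0,0],[0.003,-0.053,0],0],[[0,0,0],[0.003,-0.055,0],0],[[0,0,0],[0.003,-0.055,0],0]]' 
python3 -m pendant '[[[0,0,0],[0,0,-0.03],0],[[0,0,0],[0,0,-0.06],0],[[0,0,0],[0,0.05,-0.06],0],[[0,0,0],[0,0.09,-0.06],0],[[0,0,0],[0,0.11,-0.06],0],[[0,0,0],[0,0.11,-0.06],0],[[0,0,0],[0,0.11,-0.06],0]]'
python3 - <<'E'
from dk import *
go('R',(-.05,.15),(.033,.15))
d=r.snapshot("wrist")
cv2.imwrite("pics/s9.png",d["image"][:240,:,::-1])
E
```

```text
clock: 20.2
tool_pos: [0.6118, 0.2715, 0.1591]
eef_rot: [0.866, -0.5, 0.0, -0.002]
contact_force: [0.2, -0.6, 0.8]
opening: 0.005
clock: 20.9
tool_pos: [0.5167, 0.2165, 0.2192]
eef_rot: [0.866, -0.5, 0.001, -0.002]
contact_force: [-0.3, 0.6, 0.7]
opening: 0.006
[0.5167 0.2165 0.2192] [-0.3  0.6  0.7]
(-0.05, 0.15) ([-0.004, 0.001, 0.002], [-0.0007, -0.0057, 0.0612])
(0.033, 0.15) ([-0.004, 0.001, 0.002], [-0.0005, -0.0887, 0.0616])
```

View pics/s9.png

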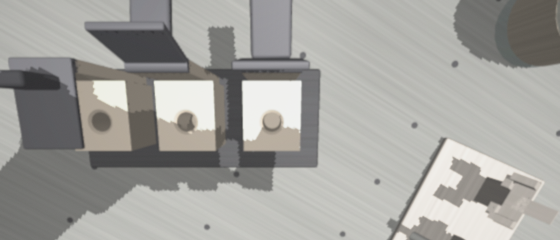

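```bash
python3 - <<'E'
from dk import *
d=r.snapshot("wrist")
for p in((272,120.5),(187,121),(101,121)): print(wray(d,s["tool_pos"],s["eef_rot"],p,.07).round(4))
E
python3 -m pendant '[[[-0.004,0,0.002],[-0.0007,-0.0057,0.04],0],[[-0.004,0,0.002],[-0.0007,-0.0057,0.061],0],[[-0.004,0,0.002],[-0.0007,-0.02,0.061],0],[[-0.004,0,0.002],[-0.0007,-0.04,0.061],0],[[-0.004,0,0.002],[-0.0007,-0.06,0.061],0],[[-0.004,0,0.002],[-0.0007,-0.075,0.061],0],[[-0.004,0,0.002],[-0.0007,-0.085,0.061],0],[[-0.004,0,0.002],[-0.0007,-0.091,0.061],0],[[-0.004,0,0.002],[-0.0007,-0.091,0.061],0]]' 
python3 -m pendant '[[[0,0,0],[0,0.02,0],0],[[0,0,0],[0,0.04,-0.04],0],[[0,0,0],[0,0.04,-0.08],0],[[0,0,0],[0,0.04,-0.08],0],[[0,0,0],[0,0.04,-0.08],0]]'
python3 - <<'E'
from dk import *
go('L',(-.005,.23))
E
```

```text
[0.5657 0.2453 0.07  ]
[0.5325 0.3019 0.07  ]
[0.4992 0.3593 0.07  ]
clock: 21.9
tool_pos: [0.5945, 0.2622, 0.1573]
eef_rot: [0.866, -0.501, -0.001, 0.001]
contact_force: [-2.2, -0.9, 0.5]
opening: 0.006
clock: 22.4
tool_pos: [0.5608, 0.2427, 0.2392]
eef_rot: [0.866, -0.501, 0.0, -0.001]
contact_force: [0.1, 0.7, -0.7]
opening: 0.002
[0.5608 0.2427 0.2392] [ 0.1  0.7 -0.7]
(-0.005, 0.23) ([-0.002, 0.001, 0.0], [-0.132, 0.0003, 0.0013])
```

```bash
sed -i "s/M=np.*/M=np.array([.5323,.302,0]),R=np.array([.5655,.2453,0]),L=np.array([.4992,.3594,0]))/" dk.py
python3 -m pendant '[[[0,0,0],[-0.05,0,0],0],[[0,0,0],[-0.10,0,0],0],[[0,0,0],[-0.132,0,0],0],[[0,0,0],[-0.132,0,0],0],[[0,0,0],[-0.132,0,0],0],[[0,0,0],[-0.132,0,0.04],0],[[0,0,0],[-0.132,0,0.08],0],[[0,0,0],[-0.132,0,0.08],0],[[0,0,0],[-0.132,0,0.08],0]]'
python3 -c "
from dk import *
go('L',(-.005,.15),(.053,.15))"
```

```text
clock: 23.3
tool_pos: [0.4951, 0.3549, 0.1584]
eef_rot: [0.865, -0.502, -0.0, 0.001]
contact_force: [0.6, 0.1, 1.1]
opening: 0.002
[0.4951 0.3549 0.1584] [0.6 0.1 1.1]
(-0.005, 0.15) ([0.002, -0.001, -0.002], [-0.0019, -0.0007, 0.0004])
(0.053, 0.15) ([0.002, -0.001, -0.002], [-0.002, -0.0587, 0.0002])
```

```bash
python3 -m pendant '[[[0,0,0],[-0.002,-0.01,0],0],[[0,0,0],[-0.002,-0.018,0],0],[[0,0,0],[-0.002,-0.026,0],0],[[0,0,0],[-0.002,-0.034,0],0],[[0,0,0],[-0.002,-0.042,0],0],[[0,0,0],[-0.002,-0.049,0],0],[[0,0,0],[-0.002,-0.055,0],0],[[0,0,0],[-0.002,-0.058,0],0],[[0,0,0],[-0.002,-0.058,0],0]]' 
python3 -m pendant '[[[0,0,0],[0,0,-0.03],0],[[0,0,0],[0,0,-0.06],0],[[0,0,0],[0,0.05,-0.06],0],[[0,0,0],[0,0.09,-0.06],0],[[0,0,0],[0,0.105,-0.06],0],[[0,0,0],[0,0.105,-0.06],0],[[0,0,0],[0,0.105,-0.06],0]]' 
python3 -c "
from dk import *
go('L',(-.05,.15),(.036,.15))"
```

```text
clock: 24.2
tool_pos: [0.5443, 0.3877, 0.1583]
eef_rot: [0.866, -0.501, -0.0, -0.0]
contact_force: [-0.3, 0.7, 0.8]
opening: 0.006
clock: 24.9
tool_pos: [0.4534, 0.3357, 0.2186]
eef_rot: [0.866, -0.501, -0.0, -0.0]
contact_force: [-0.2, -0.0, -0.5]
opening: 0.006
[0.4534 0.3357 0.2186] [-0.2 -0.  -0.5]
(-0.05, 0.15) ([-0.0, 0.001, 0.001], [0.0023, -0.0015, 0.0606])
(0.036, 0.15) ([-0.0, 0.001, 0.001], [0.0024, -0.0875, 0.0606])
```

```bash
python3 -m pendant '[[[0,0,0],[0.002,-0.0015,0.04],0],[[0,0,0],[0.002,-0.0015,0.061],0],[[0,0,0],[0.002,-0.02,0.061],0],[[0,0,0],[0.002,-0.04,0.061],0],[[0,0,0],[0.002,-0.06,0.061],0],[[0,0,0],[0.002,-0.075,0.061],0],[[0,0,0],[0.002,-0.085,0.061],0],[[0,0,0],[0.002,-0.089,0.061],0],[[0,0,0],[0.002,-0.089,0.061],0]]' 
python3 -m pendant '[[[0,0,0],[0,0.03,0],0],[[0,0,0],[0,0.07,-0.04],0],[[0,0,0],[0.05,0.09,-0.08],0],[[0,0,0],[0.09,0.09,-0.10],0.5],[[0,0,0],[0.09,0.09,-0.10],0.5],[[0,0,0],[0.09,0.09,-0.10],0.5]]'
python3 - <<'E'
from dk import *
import pl
go('M',(-.05,.25))
cv2.imwrite("pics/s10.png",np.hstack([cv2.resize(r.snapshot("wrist")["image"][:240],(400,172)),cv2.resize(r.snapshot("scene")["image"][90:176,260:460],(400,172))])[:,:,::-1])
Rg=tool(pl.ax,-pl.ys);T=np.array([.547,.021,.086])-pl.ax*.028
print(rel(s,T+[0,-.02,.22],tool([0,0,-1],-pl.ys)),rel(s,T-pl.ax*.09,Rg))
E
```

```text
clock: 25.8
tool_pos: [0.529, 0.3764, 0.1561]
eef_rot: [0.866, -0.501, -0.003, 0.004]
contact_force: [-8.3, -3.9, 4.5]
opening: 0.003
clock: 26.4
tool_pos: [0.5007, 0.2529, 0.2588]
eef_rot: [0.864, -0.503, 0.001, -0.001]
contact_force: [-0.2, -0.3, -0.0]
opening: 0.257
[0.5007 0.2529 0.2588] [-0.2 -0.3 -0. ]
(-0.05, 0.25) ([-0.003, -0.001, -0.005], [-0.0269, -0.0018, 0.0008])
([-0.002, -0.003, -1.177], [0.2602, 0.0916, -0.067]) ([0.688, -0.464, -1.112], [0.3014, 0.1066, 0.0894])
```

View pics/s10.png

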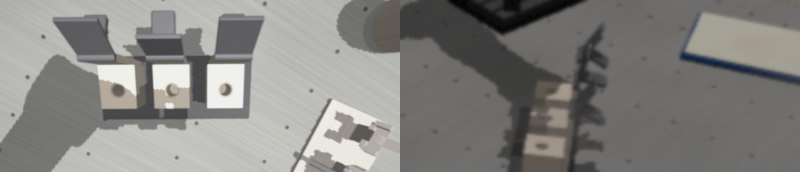

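```bash
python3 -m pendant '[[[0,0,0],[-0.027,0.0,0.04],0],[[0,0,0],[-0.027,-0.002,0.09],0],[[0,0,0],[-0.027,-0.02,0.1],0],[[0,0,0],[-0.027,-0.04,0.1],0],[[0,0,0],[-0.027,-0.06,0.1],0],[[0,0,0],[-0.027,-0.075,0.1],0],[[0,0,0],[-0.027,-0.085,0.1],0],[[0,0,0],[-0.027,-0.085,0.1],0]]' 
python3 -m pendant '[[[0,0,0],[0,0.03,0],0],[[0,0,0],[0,0.05,-0.04],0],[[0,0,0],[0,0.05,-0.09],0.5],[[0,0,0],[0,0.05,-0.11],0.5],[[0,0,0],[0,0.05,-0.11],0.5]]'
python3 - <<'E'
from dk import *
import pl
T=np.array([.547,.021,.086])-pl.ax*.028
print(rel(s,T+[0,-.02,.22],tool([0,0,-1],-pl.ys)))
E
```

```text
clock: 27.3
tool_pos: [0.5565, 0.3232, 0.1546]
eef_rot: [0.866, -0.499, -0.002, 0.001]
contact_force: [-0.8, -0.0, 0.3]
opening: 0.003
clock: 27.8
tool_pos: [0.5153, 0.2973, 0.2696]
eef_rot: [0.866, -0.5, 0.0, -0.002]
contact_force: [-0.3, 0.3, 0.3]
opening: 0.251
([-0.004, -0.001, -1.17], [0.2906, 0.1282, -0.0571])
```

```bash
python3 -m pendant '[[[-0.004,0,-1.17],[0.291,0.128,-0.057],0.5],[[-0.004,0,-1.17],[0.291,0.128,-0.057],0.5],[[-0.004,0,-1.17],[0.291,0.128,-0.057],0.5],[[-0.004,0,-1.17],[0.291,0.128,-0.057],0.5],[[-0.004,0,-1.17],[0.291,0.128,-0.057],0.5],[[-0.004,0,-1.17],[0.291,0.128,-0.057],0.5],[[-0.004,0,-1.17],[0.291,0.128,-0.057],0.5],[[-0.004,0,-1.17],[0.291,0.128,-0.057],0.5],[[-0.004,0,-1.17],[0.291,0.128,-0.057],0.5],[[-0.004,0,-1.17],[0.291,0.128,-0.057],0.5]]'
cat > rg.py <<'E'
from pl import *
Rg=tool(ax,-ys)
def tail(lane,depth): # TCP 'depth' beyond the tail end along the axis
    return np.array([.547,.021,.086])+ys*lane-ax*(.028-depth)
E
python3 - <<'E'
from rg import *
print(rel(s,tail(0,-.07),Rg),np.round(s["q"],2))
E
```

```text
clock: 28.8
tool_pos: [0.548, -0.0188, 0.3227]
eef_rot: [0.998, 0.06, -0.003, 0.001]
contact_force: [0.0, 0.6, 0.3]
opening: 0.498
([0.787, 0.005, -0.005], [0.005, 0.0294, 0.1675]) [-0.25  0.52  0.33  1.71 -0.2   0.96  0.27]
```

```bash
python3 -m pendant '[[[0.787,0.005,-0.005],[0.005,0.03,0.02],0.5],[[0.787,0.005,-0.005],[0.005,0.03,0.05],0.5],[[0.787,0.005,-0.005],[0.005,0.03,0.08],0.5],[[0.787,0.005,-0.005],[0.005,0.03,0.11],0.5],[[0.787,0.005,-0.005],[0.005,0.03,0.14],0.5],[[0.787,0.005,-0.005],[0.005,0.03,0.1675],0.5],[[0.787,0.005,-0.005],[0.005,0.03,0.1675],0.5],[[0.787,0.005,-0.005],[0.005,0.03,0.1675],0.5],[[0.787,0.005,-0.005],[0.005,0.03,0.1675],0.5]]'
python3 - <<'E'
from rg import *
print(np.round(s["q"],2))
for k in(-.07,-.02,.014):print(rel(s,tail(0,k),Rg))
d=r.snapshot("wrist");cv2.imwrite("pics/s11.png",d["image"][:,:,::-1])
E
```

```text
clock: 29.7
tool_pos: [0.5577, -0.0482, 0.1589]
eef_rot: [0.922, 0.059, -0.022, -0.381]
contact_force: [-0.1, 0.1, 0.4]
opening: 0.501
[ 0.41  0.95 -0.09  1.62 -0.7   1.1   0.97]
([0.002, -0.002, 0.006], [-0.0022, 0.0021, 0.0031])
([0.002, -0.002, 0.006], [-0.0023, 0.0019, 0.0531])
([0.002, -0.002, 0.006], [-0.0023, 0.0019, 0.0871])
```

View pics/s11.png

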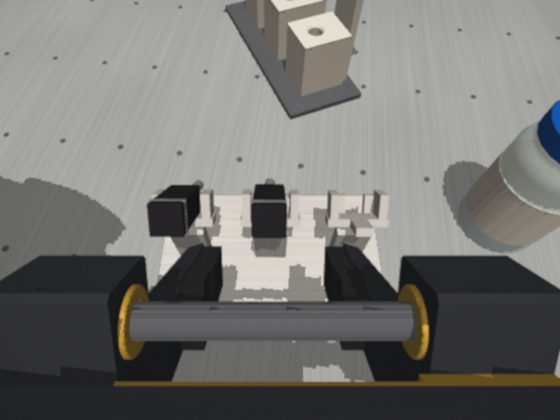

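```bash
python3 -m pendant '[[[0.002,-0.002,0.006],[-0.0022,0.0019,0.03],0.5],[[0.002,-0.002,0.006],[-0.0022,0.0019,0.05],0.5],[[0.002,-0.002,0.006],[-0.0022,0.0019,0.07],0.5],[[0.002,-0.002,0.006],[-0.0022,0.0019,0.085],0.5],[[0.002,-0.002,0.006],[-0.0022,0.0019,0.091],0.5],[[0.002,-0.002,0.006],[-0.0022,0.0019,0.091],0.5],[[0.002,-0.002,0.006],[-0.0022,0.0019,0.091],0.5]]'
python3 - <<'E'
from rg import *
print(rel(s,tail(0,.018),Rg))
E
```

```text
clock: 30.45
tool_pos: [0.5477, 0.0115, 0.0921]
eef_rot: [0.922, 0.056, -0.023, -0.381]
contact_force: [-0.1, -0.3, -0.2]
opening: 0.5
([0.001, -0.001, -0.003], [0.0004, -0.0024, 0.001])
```

```bash
python3 -m pendant '[[[0,0,0],[0.0004,-0.0024,0.001],0.5],[[0,0,0],[0.0004,-0.0024,0.001],0.4],[[0,0,0],[0.0004,-0.0024,0.001],0],[[0,0,0],[0.0004,-0.0024,0.001],0],[[0,0,0],[0.0004,-0.0024,0.001],0],[[0,0,0],[0.0004,-0.0024,0.001],0],[[0,0,0],[0.0004,-0.0024,0.001],0]]' 30
python3 -m pendant '[[[0,0,0],[0,-0.01,0],0],[[0,0,0],[0,-0.025,0],0],[[0,0,0],[0,-0.045,-0.01],0],[[0,0,0],[0,-0.08,-0.045],0],[[0,0,0],[0,-0.11,-0.08],0],[[0,0,0],[0,-0.14,-0.11],0],[[0,0,0],[0,-0.14,-0.11],0],[[0,0,0],[0,-0.14,-0.11],0]]' 30
python3 - <<'E'
from dk import *
P=D['R']+np.array([0,0,.30])-.02*dx
print(rel(s,P,Rd),np.round(s["q"],2))
E
```

```text
clock: 31.15
tool_pos: [0.5471, 0.0141, 0.092]
eef_rot: [0.922, 0.055, -0.024, -0.382]
contact_force: [0.1, -0.3, 0.6]
opening: 0.246
clock: 31.95
tool_pos: [0.5447, 0.0366, 0.2701]
eef_rot: [0.922, 0.056, -0.024, -0.382]
contact_force: [0.2, 0.0, -1.4]
opening: 0.252
([-0.691, 0.46, 1.108], [0.0277, -0.1602, 0.1181]) [ 0.3   0.74 -0.11  1.71 -0.74  1.13  0.81]
```

```bash
python3 -m pendant '[[[-0.691,0.46,1.108],[0,-0.03,-0.0],0],[[-0.691,0.46,1.108],[0.01,-0.07,0.03],0],[[-0.691,0.46,1.108],[0.028,-0.11,0.06],0],[[-0.691,0.46,1.108],[0.028,-0.14,0.09],0],[[-0.691,0.46,1.108],[0.028,-0.16,0.118],0],[[-0.691,0.46,1.108],[0.028,-0.16,0.118],0],[[-0.691,0.46,1.108],[0.028,-0.16,0.118],0],[[-0.691,0.46,1.108],[0.028,-0.16,0.118],0],[[-0.691,0.46,1.108],[0.028,-0.16,0.118],0],[[-0.691,0.46,1.108],[0.028,-0.16,0.118],0]]'
python3 - <<'E'
from dk import *
print(np.round(s["q"],2),s["opening"]);go('R',(0,.292),(0,.182))
E
```

```text
clock: 32.95
tool_pos: [0.5472, 0.236, 0.2967]
eef_rot: [0.865, -0.502, -0.002, 0.003]
contact_force: [0.3, -0.4, -0.8]
opening: 0.249
[-0.83  0.67  0.63  1.61 -0.45  1.02 -1.11] 0.24909327401780068
[0.5472 0.236  0.2967] [ 0.3 -0.4 -0.8]
(0, 0.292) ([0.007, -0.0, -0.003], [0.001, -0.0205, -0.0034])
(0, 0.182) ([0.007, -0.0, -0.003], [0.001, -0.0213, 0.1066])
```

```bash
python3 -m pendant '[[[0.007,0,-0.003],[0.001,-0.02,0],0],[[0.007,0,-0.003],[0.001,-0.0208,0.03],0],[[0.007,0,-0.003],[0.001,-0.0208,0.07],0],[[0.007,0,-0.003],[0.001,-0.0208,0.11],0],[[0.007,0,-0.003],[0.001,-0.0208,0.12],0],[[0.007,0,-0.003],[0.001,-0.0208,0.12],0],[[0.007,0,-0.003],[0.001,-0.0208,0.12],0]]'
python3 - <<'E'
from dk import *
go('R',(0,.167),(0,.14))
d=r.snapshot("wrist");np.savez("pics/w12.npz",pos=s["tool_pos"],rot=s["eef_rot"],**d)
sc=r.snapshot("scene");np.savez("pics/s12.npz",**sc)
a=cv2.resize(d["image"][:250,150:400],(500,500),interpolation=2);b=cv2.resize(sc["image"][90:215,280:355],(300,500),interpolation=2)
cv2.imwrite("pics/s12.png",np.hstack([a,b])[:,:,::-1])
# predicted pixel of well R in wrist and of nominal tip
R=Ro.from_quat(s["eef_rot"]);Ti=np.linalg.inv(d["T_tool_cam"])
def pj(X):
    t=R.inv().apply(np.array(X)-s["tool_pos"]);c=Ti[:3,:3]@t+Ti[:3,3];p=d["mtx"]@c;return (p[:2]/p[2]).round(1)
print("well",pj(D['R']+[0,0,.07]),"tip",pj(s["tool_pos"]+R.apply([0,0,.088])),"shoulder",pj(s["tool_pos"]+R.apply([0,0,.038])))
E
```

```text
clock: 33.65
tool_pos: [0.5683, 0.2435, 0.1795]
eef_rot: [0.866, -0.501, 0.001, -0.003]
contact_force: [-0.1, -0.4, 0.3]
opening: 0.244
[0.5683 0.2435 0.1795] [-0.1 -0.4  0.3]
(0, 0.167) ([-0.007, 0.001, 0.001], [-0.003, 0.0015, 0.0045])
(0, 0.14) ([-0.007, 0.001, 0.001], [-0.003, 0.0017, 0.0315])
well [268.2 206.3] tip [272.2 211.6] shoulder [272.  238.3]
```

View pics/s12.png

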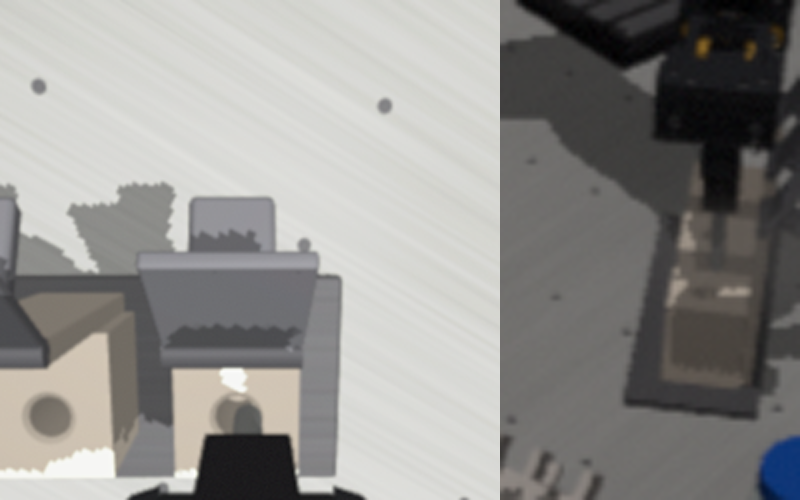

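```bash
python3 -m pendant '[[[-0.007,0,0.001],[-0.0032,0.0015,0.004],0],[[-0.007,0,0.001],[-0.0032,0.0015,0.004],0],[[-0.007,0,0.001],[-0.0032,0.0015,0.004],0],[[-0.007,0,0.001],[-0.0032,0.0015,0.004],0]]'
python3 - <<'E'
from dk import *
go('R',(0,.167),(0,.14),(0,.103))
E
```

```text
clock: 34.15
tool_pos: [0.5648, 0.2455, 0.1748]
eef_rot: [0.865, -0.501, -0.001, 0.0]
contact_force: [0.2, -0.0, 0.1]
opening: 0.246
[0.5648 0.2455 0.1748] [ 0.2 -0.   0.1]
(0, 0.167) ([0.001, 0.001, 0.0], [0.0006, -0.0005, -0.0002])
(0, 0.14) ([0.001, 0.001, 0.0], [0.0006, -0.0006, 0.0268])
(0, 0.103) ([0.001, 0.001, 0.0], [0.0006, -0.0006, 0.0638])
```

```bash
python3 -m pendant '[[[0.001,0.001,0],[0.0004,-0.0005,0.01],0],[[0.001,0.001,0],[0.0004,-0.0005,0.02],0],[[0.001,0.001,0],[0.0004,-0.0005,0.03],0],[[0.001,0.001,0],[0.0004,-0.0005,0.03],0]]'
python3 -m pendant '[[[0,0,0],[0,0,0.01],0],[[0,0,0],[0,0,0.02],0],[[0,0,0],[0,0,0.028],0],[[0,0,0],[0,0,0.031],0],[[0,0,0],[0,0,0.031],0]]'
python3 - <<'E'
from dk import *
go('R',(0,.103),(0,.100))
E
```

```text
clock: 34.55
tool_pos: [0.5667, 0.2457, 0.1454]
eef_rot: [0.865, -0.501, 0.001, -0.001]
contact_force: [-1.0, -0.6, -0.5]
opening: 0.251
clock: 35.05
tool_pos: [0.5647, 0.2451, 0.1124]
eef_rot: [0.865, -0.501, -0.001, 0.001]
contact_force: [0.2, 0.4, -0.3]
opening: 0.249
[0.5647 0.2451 0.1124] [ 0.2  0.4 -0.3]
(0, 0.103) ([0.002, 0.0, -0.0], [0.0003, -0.0008, 0.0014])
(0, 0.1) ([0.002, 0.0, -0.0], [0.0003, -0.0008, 0.0044])
```

```bash
python3 -m pendant '[[[0,0,0],[0,-0.0005,0.002],0],[[0,0,0],[0,-0.0005,0.004],0],[[0,0,0],[0,-0.0005,0.006],0],[[0,0,0],[0,-0.0005,0.006],0]]'
python3 -c "
from dk import *
go('R',(0,.1))"
```

```text
clock: 35.45
tool_pos: [0.5655, 0.2456, 0.1074]
eef_rot: [0.865, -0.501, -0.0, 0.0]
contact_force: [-0.4, -0.5, -0.5]
opening: 0.242
[0.5655 0.2456 0.1074] [-0.4 -0.5 -0.5]
(0, 0.1) ([0.001, 0.0, -0.0], [0.0003, 0.0002, -0.0006])
```

```bash
python3 -m pendant '[[[0,0,0],[0,0,0.002],0],[[0,0,0],[0,0,0.003],0],[[0,0,0],[0,0,0.004],0],[[0,0,0],[0,0,0.004],0]]'
python3 -c "
from dk import *
go('R',(0,.1))"
```

```text
clock: 35.85
tool_pos: [0.5656, 0.2456, 0.1034]
eef_rot: [0.865, -0.501, -0.0, 0.0]
contact_force: [0.4, -0.2, -0.4]
opening: 0.247
[0.5656 0.2456 0.1034] [ 0.4 -0.2 -0.4]
(0, 0.1) ([0.001, 0.0, -0.0], [0.0003, 0.0002, -0.0046])
```

```bash
python3 -m pendant '[[[0,0,0],[0,0,0.002],0],[[0,0,0],[0,0,0.004],0],[[0,0,0],[0,0,0.004],0]]'
python3 - <<'E'
from dk import *
go('R',(0,.1))
d=r.snapshot("wrist");R=Ro.from_quat(s["eef_rot"]);Ti=np.linalg.inv(d["T_tool_cam"])
def pj(X):
    t=R.inv().apply(np.array(X)-s["tool_pos"]);c=Ti[:3,:3]@t+Ti[:3,3];p=d["mtx"]@c;return (p[:2]/p[2]).round(1)
for z in(.07,.08):print("block front edge at z",z,pj(D['R']+dx*.011+[0,0,z]))
print(pj(D['R']+dx*.03+[0,0,.07]))
g=d["image"][:,:,:].mean(2);print(g[180:260:3,272].round().astype(int).tolist())
E
```

```text
clock: 36.15
tool_pos: [0.5659, 0.2457, 0.1019]
eef_rot: [0.865, -0.501, -0.0, -0.001]
contact_force: [-5.3, -1.4, 16.7]
opening: 0.247
[0.5659 0.2457 0.1019] [-5.3 -1.4 16.7]
(0, 0.1) ([-0.001, 0.001, -0.0], [0.0001, 0.0005, -0.0061])
block front edge at z 0.07 [272.4 222.6]
block front edge at z 0.08 [272.3 229.2]
[272.4 184.8]
[117, 118, 117, 117, 117, 117, 117, 116, 117, 117, 118, 116, 168, 195, 187, 170, 156, 106, 28, 26, 27, 27, 29, 27, 26, 28, 32]
```

Run:
```python
from dk import *
def sh(d,row,u=273):
    T=d["T_tool_cam"];v=T[:3,:3]@(np.linalg.inv(d["mtx"])@[u,row,1]);c=T[:3,3];k=(-.011-c[1])/v[1];return (c+k*v)
a=load("pics/w12.npz");g=a["image"].mean(2);print(g[205:230,266].astype(int).tolist(),g[205:230,280].astype(int).tolist())
d=r.snapshot("wrist");g=d["image"].mean(2)
for u in(262,267,272,277,282):print(u,g[208:240,u].astype(int).tolist())
for row in(217.5,223,226,229,231,234):print(row,sh(d,row).round(4))
```

```text
[117, 116, 115, 113, 109, 109, 107, 105, 103, 102, 100, 85, 48, 26, 26, 27, 27, 27, 27, 27, 27, 27, 25, 28, 26] [154, 141, 132, 125, 121, 120, 121, 122, 117, 109, 103, 87, 48, 22, 27, 27, 26, 26, 28, 26, 28, 26, 27, 28, 27]
262 [117, 116, 116, 116, 115, 117, 119, 141, 167, 180, 187, 194, 195, 192, 186, 181, 174, 169, 166, 161, 156, 147, 132, 103, 56, 26, 29, 27, 27, 27, 28, 29]
267 [117, 117, 116, 116, 117, 115, 119, 140, 168, 179, 187, 194, 196, 192, 187, 182, 175, 169, 166, 162, 155, 148, 134, 105, 56, 26, 27, 26, 27, 27, 28, 30]
272 [116, 117, 117, 117, 116, 116, 120, 141, 167, 180, 188, 195, 196, 193, 187, 180, 175, 170, 165, 162, 156, 147, 135, 105, 55, 25, 27, 28, 27, 27, 28, 29]
277 [116, 116, 117, 116, 115, 116, 120, 142, 168, 181, 188, 194, 197, 193, 187, 181, 174, 169, 165, 161, 155, 147, 134, 105, 56, 26, 26, 26, 27, 27, 28, 27]
282 [116, 117, 117, 117, 116, 116, 120, 141, 168, 180, 189, 195, 198, 194, 187, 181, 175, 169, 166, 162, 155, 148, 135, 105, 56, 26, 26, 28, 27, 28, 27, 27]
217.5 [ 0.0005 -0.011   0.0387]
223 [ 0.0005 -0.011   0.0295]
226 [ 0.0005 -0.011   0.0248]
229 [ 0.0005 -0.011   0.0204]
231 [ 0.0005 -0.011   0.0176]
234 [ 0.0005 -0.011   0.0135]
```

```bash
python3 -m pendant '[[[0,0,0],[0,-0.0005,-0.001],0],[[0,0,0],[0,-0.0005,-0.001],0.3],[[0,0,0],[0,-0.0005,-0.001],0.42],[[0,0,0],[0,-0.0005,-0.001],0.42],[[0,0,0],[0,-0.0005,-0.001],0.42],[[0,0,0],[0,-0.0005,-0.03],0.42],[[0,0,0],[0,-0.0005,-0.08],0.42],[[0,0,0],[0,-0.0005,-0.13],0.42],[[0,0,0],[0,-0.0005,-0.15],0.42],[[0,0,0],[0,-0.0005,-0.15],0.42]]'
python3 - <<'E'
from dk import *
go('R',(0,.252))
d=r.snapshot("wrist");s=r.get_state();np.savez("pics/w13.npz",pos=s["tool_pos"],rot=s["eef_rot"],**d)
R=Ro.from_quat(s["eef_rot"]);Ti=np.linalg.inv(d["T_tool_cam"])
def pj(X):
    t=R.inv().apply(np.array(X)-s["tool_pos"]);c=Ti[:3,:3]@t+Ti[:3,3];p=d["mtx"]@c;return (p[:2]/p[2]).round(1)
for z in(.126,.134):print("pred tail face z",z,[pj(D['R']+dx*a+dy*b+[0,0,z]).tolist() for a in(-.011,.011) for b in(-.011,.011)])
print("pred shoulder front",pj(D['R']+dx*.011+[0,0,.07]))
m=cv2.inRange(d["image"],(0,0,0),(60,60,60));m[260:]=0
for c in cv2.findContours(m,0,2)[0]:
    if cv2.contourArea(c)>150: print(cv2.boundingRect(c),cv2.contourArea(c))
g=d["image"].mean(2);u=int(pj(D['R']+[0,0,.126])[0]);print(u,g[130:300:4,u].astype(int).tolist())
E
```

```text
clock: 37.25
tool_pos: [0.5683, 0.2461, 0.2531]
eef_rot: [0.865, -0.501, 0.002, -0.003]
contact_force: [0.7, -0.1, -0.7]
opening: 0.422
[0.5683 0.2461 0.2531] [ 0.7 -0.1 -0.7]
(0, 0.252) ([-0.007, -0.001, -0.0], [-0.0007, 0.0028, -0.0069])
pred tail face z 0.126 [[287.0, 214.6], [257.8, 214.5], [287.3, 186.0], [257.5, 186.0]]
pred tail face z 0.134 [[287.4, 217.6], [257.3, 217.6], [287.7, 188.3], [257.0, 188.2]]
pred shoulder front [272.5 173. ]
(386, 256, 109, 4) 222.5
(50, 256, 110, 4) 225.5
(317, 245, 41, 15) 424.0
(188, 244, 41, 16) 428.5
(258, 188, 27, 28) 698.0
(259, 178, 25, 9) 182.0
272 [102, 98, 98, 85, 87, 91, 68, 79, 96, 126, 173, 173, 36, 25, 52, 30, 37, 35, 35, 34, 34, 32, 187, 196, 195, 191, 197, 193, 191, 190, 191, 196, 195, 191, 194, 192, 193, 192, 194, 197, 195, 190, 189]
```

```bash
python3 -m pendant '[[[-0.007,0,0],[-0.0007,0.003,0.04],0],[[-0.007,0,0],[-0.0007,0.003,0.08],0],[[-0.007,0,0],[-0.0007,0.003,0.105],0],[[-0.007,0,0],[-0.0007,0.003,0.112],0],[[-0.007,0,0],[-0.0007,0.003,0.112],0],[[-0.007,0,0],[-0.0007,0.003,0.112],0]]' 
python3 -m pendant '[[[0,0,0],[0,0,0.002],0],[[0,0,0],[0,0,0.004],0],[[0,0,0],[0,0,0.006],0],[[0,0,0],[0,0,0.008],0],[[0,0,0],[0,0,0.008],0]]' 
python3 -c "
from dk import *
go('R',(0,.126))"
```

```text
clock: 37.9
tool_pos: [0.5626, 0.2445, 0.1366]
eef_rot: [0.865, -0.501, -0.002, 0.004]
contact_force: [0.1, 0.5, -0.2]
opening: -0.001
clock: 38.4
tool_pos: [0.5644, 0.245, 0.1344]
eef_rot: [0.865, -0.501, -0.001, 0.001]
contact_force: [-7.0, -1.4, 33.0]
opening: 0.002
[0.5644 0.245  0.1344] [-7.  -1.4 33. ]
(0, 0.126) ([0.003, 0.001, -0.001], [0.0003, -0.0011, 0.0004])
```

```bash
python3 -m pendant '[[[0,0,0],[0,0,-0.05],0],[[0,0,0],[0,0,-0.1],0],[[0,0,0],[0,0,-0.14],0.5],[[0,0,0],[0,0,-0.14],0.5]]'
python3 - <<'E'
from rg import *
print(rel(s,tail(.064,0)+[0,-.02,.22],tool([0,0,-1],-ys)))
E
```

```text
clock: 38.8
tool_pos: [0.5674, 0.2459, 0.2754]
eef_rot: [0.865, -0.501, 0.002, -0.001]
contact_force: [0.5, 0.1, -0.7]
opening: 0.162
([-0.003, -0.004, -1.173], [0.1957, 0.2062, -0.0509])
```

```bash
python3 -m pendant '[[[-0.003,-0.004,-1.173],[0.196,0.206,-0.05],0.5],[[-0.003,-0.004,-1.173],[0.196,0.206,-0.05],0.5],[[-0.003,-0.004,-1.173],[0.196,0.206,-0.05],0.5],[[-0.003,-0.004,-1.173],[0.196,0.206,-0.05],0.5],[[-0.003,-0.004,-1.173],[0.196,0.206,-0.05],0.5],[[-0.003,-0.004,-1.173],[0.196,0.206,-0.05],0.5],[[-0.003,-0.004,-1.173],[0.196,0.206,-0.05],0.5],[[-0.003,-0.004,-1.173],[0.196,0.206,-0.05],0.5],[[-0.003,-0.004,-1.173],[0.196,0.206,-0.05],0.5],[[-0.003,-0.004,-1.173],[0.196,0.206,-0.05],0.5]]'
python3 - <<'E'
from rg import *
print(rel(s,tail(.064,-.07),Rg),np.round(s["q"],2))
E
```

```text
clock: 39.8
tool_pos: [0.483, -0.0266, 0.3204]
eef_rot: [0.998, 0.06, -0.006, 0.002]
contact_force: [0.0, -0.6, -0.7]
opening: 0.498
([0.788, 0.011, -0.007], [0.0076, 0.0295, 0.1651]) [-0.24  0.42  0.3   1.88 -0.15  0.87  0.25]
```

```bash
python3 -m pendant '[[[0.788,0.01,-0.005],[0.007,0.03,0.02],0.5],[[0.788,0.01,-0.005],[0.007,0.03,0.05],0.5],[[0.788,0.01,-0.005],[0.007,0.03,0.08],0.5],[[0.788,0.01,-0.005],[0.007,0.03,0.11],0.5],[[0.788,0.01,-0.005],[0.007,0.03,0.14],0.5],[[0.788,0.01,-0.005],[0.007,0.03,0.165],0.5],[[0.788,0.01,-0.005],[0.007,0.03,0.165],0.5],[[0.788,0.01,-0.005],[0.007,0.03,0.165],0.5],[[0.788,0.01,-0.005],[0.007,0.03,0.165],0.5]]'
python3 - <<'E'
from rg import *
for k in(-.07,.018):print(rel(s,tail(.064,k),Rg))
d=r.snapshot("wrist")
R=Ro.from_quat(s["eef_rot"]);Ti=np.linalg.inv(d["T_tool_cam"])
def pj(X):
    t=R.inv().apply(np.array(X)-s["tool_pos"]);c=Ti[:3,:3]@t+Ti[:3,3];p=d["mtx"]@c;return (p[:2]/p[2]).round(1)
print("pred tail face",[pj(tail(.064,0)+n*a+ys*b).tolist() for a in(-.011,.011) for b in(-.011,.011)],"shoulder top",[pj(tail(.064,.056)+n*.011+ys*b).tolist() for b in(-.011,.011)])
m=cv2.inRange(d["image"],(0,0,0),(60,60,60));m[255:]=0
for c in cv2.findContours(m,0,2)[0]:
    if cv2.contourArea(c)>150: print(cv2.boundingRect(c),cv2.contourArea(c))
E
```

```text
clock: 40.7
tool_pos: [0.493, -0.0551, 0.1579]
eef_rot: [0.922, 0.059, -0.023, -0.381]
contact_force: [0.8, -1.3, -0.1]
opening: 0.5
([0.002, 0.001, 0.003], [-0.001, 0.0021, 0.0016])
([0.002, 0.001, 0.003], [-0.0009, 0.002, 0.0895])
pred tail face [[290.6, 241.5], [254.8, 241.3], [291.2, 207.0], [254.5, 206.8]] shoulder top [[287.7, 187.2], [258.3, 187.1]]
(183, 245, 38, 10) 246.0
(326, 244, 37, 11) 258.0
(255, 203, 35, 35) 1127.5
(257, 186, 31, 14) 355.0
(368, 0, 38, 37) 940.5
```

```bash
python3 -m pendant '[[[0.002,0,0.003],[-0.0009,0.001,0.03],0.5],[[0.002,0,0.003],[-0.0009,0.001,0.05],0.5],[[0.002,0,0.003],[-0.0009,0.001,0.07],0.5],[[0.002,0,0.003],[-0.0009,0.001,0.084],0.5],[[0.002,0,0.003],[-0.0009,0.001,0.0895],0.5],[[0.002,0,0.003],[-0.0009,0.001,0.0895],0.5],[[0.002,0,0.003],[-0.0009,0.001,0.0895],0.5]]'
python3 - <<'E'
from rg import *
print(rel(s,tail(.064,.018),Rg))
E
```

```text
clock: 41.45
tool_pos: [0.4842, 0.005, 0.0929]
eef_rot: [0.922, 0.056, -0.024, -0.382]
contact_force: [0.0, 0.5, 0.5]
opening: 0.501
([-0.0, 0.0, -0.002], [0.0003, -0.0009, 0.0006])
```

```bash
python3 -m pendant '[[[0,0,0],[0.0003,-0.001,0.0006],0.5],[[0,0,0],[0.0003,-0.001,0.0006],0],[[0,0,0],[0.0003,-0.001,0.0006],0],[[0,0,0],[0.0003,-0.001,0.0006],0],[[0,0,0],[0.0003,-0.001,0.0006],0],[[0,0,0],[0.0003,-0.001,0.0006],0],[[0,0,0],[0.0003,-0.001,0.0006],0]]' 30
python3 -m pendant '[[[0,0,0],[0,-0.01,0],0],[[0,0,0],[0,-0.025,0],0],[[0,0,0],[0,-0.045,-0.01],0],[[0,0,0],[0,-0.08,-0.045],0],[[0,0,0],[0,-0.11,-0.08],0],[[0,0,0],[0,-0.14,-0.11],0],[[0,0,0],[0,-0.14,-0.11],0],[[0,0,0],[0,-0.14,-0.11],0]]' 30
python3 - <<'E'
from dk import *
P=D['L']+np.array([0,0,.30])-.03*dx
print(rel(s,P,Rd),np.round(s["q"],2))
E
```

```text
clock: 42.15
tool_pos: [0.4837, 0.0064, 0.0923]
eef_rot: [0.922, 0.056, -0.025, -0.383]
contact_force: [1.1, -0.6, 0.8]
opening: 0.25
clock: 42.95
tool_pos: [0.4812, 0.0285, 0.2703]
eef_rot: [0.922, 0.057, -0.024, -0.382]
contact_force: [-0.5, -0.3, -0.7]
opening: 0.249
([-0.692, 0.461, 1.109], [0.0311, -0.2433, 0.2016]) [ 0.38  0.68 -0.16  1.88 -0.74  1.05  0.89]
```

```bash
python3 -m pendant '[[[-0.692,0.461,1.109],[0,-0.04,0.0],0],[[-0.692,0.461,1.109],[0.01,-0.08,0.03],0],[[-0.692,0.461,1.109],[0.031,-0.12,0.07],0],[[-0.692,0.461,1.109],[0.031,-0.155,0.105],0],[[-0.692,0.461,1.109],[0.031,-0.185,0.14],0],[[-0.692,0.461,1.109],[0.031,-0.22,0.175],0],[[-0.692,0.461,1.109],[0.031,-0.243,0.202],0],[[-0.692,0.461,1.109],[0.031,-0.243,0.202],0],[[-0.692,0.461,1.109],[0.031,-0.243,0.202],0],[[-0.692,0.461,1.109],[0.031,-0.243,0.202],0]]'
python3 - <<'E'
from dk import *
print(np.round(s["q"],2),s["opening"]);go('L',(0,.292),(0,.182))
E
```

```text
clock: 43.95
tool_pos: [0.4703, 0.3475, 0.2964]
eef_rot: [0.891, -0.452, -0.008, -0.037]
contact_force: [0.6, 1.0, -1.2]
opening: 0.24
[-1.    0.6   0.54  1.71 -0.45  0.89 -1.21] 0.23981183783541377
[0.4703 0.3475 0.2964] [ 0.6  1.  -1.2]
(0, 0.292) ([-0.056, 0.05, 0.111], [0.0074, -0.0305, -0.0022])
(0, 0.182) ([-0.056, 0.05, 0.111], [0.0126, -0.0241, 0.1075])
```

```bash
python3 -m pendant '[[[-0.056,0.05,0.111],[0.007,-0.03,-0.002],0],[[-0.056,0.05,0.111],[0.007,-0.03,-0.002],0],[[-0.056,0.05,0.111],[0.007,-0.03,-0.002],0],[[-0.056,0.05,0.111],[0.007,-0.03,-0.002],0],[[-0.056,0.05,0.111],[0.007,-0.03,-0.002],0]]'
python3 - <<'E'
from dk import *
print(s["opening"]);go('L',(0,.292),(0,.167))
E
```

```text
clock: 44.45
tool_pos: [0.5016, 0.3538, 0.3019]
eef_rot: [0.865, -0.503, 0.0, -0.002]
contact_force: [-0.0, -0.5, 0.1]
opening: 0.253
0.25273913920711194
[0.5016 0.3538 0.3019] [-0.  -0.5  0.1]
(0, 0.292) ([-0.004, 0.002, -0.004], [-0.006, -0.0007, 0.0019])
(0, 0.167) ([-0.004, 0.002, -0.004], [-0.0057, -0.0001, 0.1269])
```

```bash
python3 -m pendant '[[[-0.004,0.002,-0.004],[-0.0058,-0.0002,0.01],0],[[-0.004,0.002,-0.004],[-0.0058,-0.0002,0.05],0],[[-0.004,0.002,-0.004],[-0.0058,-0.0002,0.09],0],[[-0.004,0.002,-0.004],[-0.0058,-0.0002,0.12],0],[[-0.004,0.002,-0.004],[-0.0058,-0.0002,0.127],0],[[-0.004,0.002,-0.004],[-0.0058,-0.0002,0.127],0],[[-0.004,0.002,-0.004],[-0.0058,-0.0002,0.127],0]]'
python3 - <<'E'
from dk import *
print(s["opening"]);go('L',(0,.167),(0,.14))
d=r.snapshot("wrist");R=Ro.from_quat(s["eef_rot"]);Ti=np.linalg.inv(d["T_tool_cam"])
def pj(X):
    t=R.inv().apply(np.array(X)-s["tool_pos"]);c=Ti[:3,:3]@t+Ti[:3,3];p=d["mtx"]@c;return (p[:2]/p[2]).round(1)
print("well",pj(D['L']+[0,0,.07]),"tip",pj(s["tool_pos"]+R.apply([0,0,.088])))
g=d["image"].mean(2)
for v in(200,204,207,210,213,216,219,222):print(v,g[v,252:294:2].astype(int).tolist())
E
```

```text
clock: 45.15
tool_pos: [0.5012, 0.3612, 0.1766]
eef_rot: [0.866, -0.5, 0.001, -0.002]
contact_force: [-0.5, -0.2, -0.8]
opening: 0.247
0.24692110383071042
[0.5012 0.3612 0.1766] [-0.5 -0.2 -0.8]
(0, 0.167) ([-0.004, -0.001, 0.002], [0.0006, 0.0026, 0.0016])
(0, 0.14) ([-0.004, -0.001, 0.002], [0.0006, 0.0027, 0.0286])
well [273.  208.5] tip [272.2 211.6]
200 [205, 205, 205, 205, 206, 204, 189, 168, 157, 177, 191, 188, 165, 160, 179, 201, 205, 205, 204, 204, 204]
204 [205, 204, 205, 205, 198, 168, 136, 120, 122, 124, 124, 123, 123, 124, 127, 160, 184, 203, 204, 204, 204]
207 [204, 205, 204, 203, 178, 183, 124, 120, 122, 111, 94, 92, 94, 98, 111, 133, 175, 198, 204, 204, 204]
210 [204, 204, 204, 202, 176, 142, 118, 121, 118, 92, 92, 94, 94, 98, 103, 121, 171, 193, 204, 204, 204]
213 [203, 204, 204, 203, 181, 160, 122, 122, 106, 91, 92, 94, 93, 97, 104, 134, 178, 196, 204, 204, 204]
216 [203, 204, 204, 203, 195, 177, 157, 124, 103, 91, 94, 94, 92, 92, 98, 141, 187, 204, 205, 204, 205]
219 [188, 104, 73, 72, 71, 65, 64, 53, 40, 39, 40, 40, 40, 40, 42, 64, 88, 91, 91, 91, 91]
222 [141, 32, 26, 27, 29, 28, 29, 28, 28, 28, 29, 31, 28, 29, 29, 30, 27, 29, 28, 28, 27]
```

```bash
python3 -m pendant '[[[-0.004,-0.001,0.002],[-0.001,0.0024,0.001],0],[[-0.004,-0.001,0.002],[-0.001,0.0024,0.001],0],[[-0.004,-0.001,0.002],[-0.001,0.0024,0.001],0],[[-0.004,-0.001,0.002],[-0.001,0.0024,0.001],0]]'
python3 - <<'E'
from dk import *
go('L',(0,.167),(0,.1))
d=r.snapshot("wrist")
g=d["image"].mean(2)
for v in(204,207,210,213,216,223):print(v,g[v,244:304:2].astype(int).tolist())
E
```

```text
clock: 45.6
tool_pos: [0.4977, 0.3607, 0.1745]
eef_rot: [0.865, -0.501, -0.001, 0.001]
contact_force: [-0.1, 0.1, -1.0]
opening: 0.244
[0.4977 0.3607 0.1745] [-0.1  0.1 -1. ]
(0, 0.167) ([0.002, 0.0, -0.0], [0.0019, -0.0006, -0.0005])
(0, 0.1) ([0.002, 0.0, -0.0], [0.0019, -0.0007, 0.0665])
204 [203, 205, 205, 205, 205, 205, 205, 205, 202, 175, 141, 119, 122, 124, 125, 123, 124, 127, 126, 124, 126, 169, 191, 204, 204, 205, 204, 204, 204, 204]
207 [204, 205, 205, 204, 205, 204, 205, 204, 202, 178, 148, 120, 122, 110, 95, 92, 94, 99, 114, 123, 130, 175, 192, 204, 204, 205, 204, 204, 204, 204]
210 [204, 205, 204, 205, 204, 204, 204, 204, 204, 184, 170, 129, 116, 92, 93, 93, 94, 97, 104, 119, 160, 183, 200, 204, 204, 205, 204, 203, 204, 204]
213 [203, 204, 205, 204, 204, 204, 205, 205, 204, 202, 183, 176, 127, 91, 93, 93, 92, 96, 103, 138, 182, 195, 204, 204, 204, 204, 204, 204, 204, 204]
216 [203, 204, 203, 204, 205, 204, 204, 204, 204, 204, 203, 191, 133, 92, 94, 94, 93, 92, 97, 147, 202, 206, 205, 205, 205, 205, 204, 204, 204, 204]
223 [198, 204, 203, 204, 126, 28, 28, 28, 28, 30, 28, 29, 28, 30, 29, 28, 27, 27, 30, 29, 29, 27, 29, 28, 28, 26, 124, 203, 203, 203]
```

```bash
python3 -m pendant '[[[0.002,0,0],[0.0003,-0.0006,0.01],0],[[0.002,0,0],[0.0003,-0.0006,0.02],0],[[0.002,0,0],[0.0003,-0.0006,0.03],0],[[0.002,0,0],[0.0003,-0.0006,0.03],0]]'
python3 -m pendant '[[[0,0,0],[0,0,0.01],0],[[0,0,0],[0,0,0.02],0],[[0,0,0],[0,0,0.028],0],[[0,0,0],[0,0,0.032],0],[[0,0,0],[0,0,0.032],0]]'
python3 -c "
from dk import *
go('L',(0,.1))"
```

```text
clock: 46.05
tool_pos: [0.4969, 0.36, 0.1419]
eef_rot: [0.865, -0.501, -0.001, 0.002]
contact_force: [0.9, -1.0, -0.1]
opening: 0.242
clock: 46.55
tool_pos: [0.4979, 0.3604, 0.1114]
eef_rot: [0.865, -0.501, -0.0, 0.001]
contact_force: [-0.2, 0.6, -0.0]
opening: 0.247
[0.4979 0.3604 0.1114] [-0.2  0.6 -0. ]
(0, 0.1) ([0.001, 0.0, -0.0], [0.0015, -0.0007, 0.0034])
```

In the well, free. On down to the shoulder.

```bash
python3 -m pendant '[[[0,0,0],[0.0005,0,0.002],0],[[0,0,0],[0.0005,0,0.004],0],[[0,0,0],[0.0005,0,0.005],0],[[0,0,0],[0.0005,0,0.005],0]]'
python3 -m pendant '[[[0,0,0],[0,0,0],0.3],[[0,0,0],[0,0,0],0.42],[[0,0,0],[0,0,0],0.42],[[0,0,0],[0,0,0],0.42],[[0,0,0],[0,0,-0.03],0.42],[[0,0,0],[0,0,-0.08],0.42],[[0,0,0],[0,0,-0.11],0.42],[[0,0,0],[0,0,-0.11],0],[[0,0,0],[0,0,-0.11],0]]'
python3 - <<'E'
from dk import *
go('L',(0,.150),(0,.128))
d=r.snapshot("wrist");s=r.get_state()
R=Ro.from_quat(s["eef_rot"]);Ti=np.linalg.inv(d["T_tool_cam"])
def pj(X):
    t=R.inv().apply(np.array(X)-s["tool_pos"]);c=Ti[:3,:3]@t+Ti[:3,3];p=d["mtx"]@c;return (p[:2]/p[2]).round(1)
print([pj(D['L']+dx*a+dy*b+[0,0,.126]).tolist() for a in(-.011,.011) for b in(-.011,.011)])
m=cv2.inRange(d["image"],(0,0,0),(60,60,60));m[250:]=0
for c in cv2.findContours(m,0,2)[0]:
    if cv2.contourArea(c)>150: print(cv2.boundingRect(c),cv2.contourArea(c))
E
```

```text
clock: 46.95
tool_pos: [0.4991, 0.36, 0.1086]
eef_rot: [0.865, -0.501, 0.0, -0.001]
contact_force: [-1.6, -1.2, 8.2]
opening: 0.252
clock: 47.85
tool_pos: [0.4984, 0.3604, 0.2174]
eef_rot: [0.865, -0.501, -0.0, -0.0]
contact_force: [-0.7, 0.2, -0.6]
opening: 0.26
[0.4984 0.3604 0.2174] [-0.7  0.2 -0.6]
(0, 0.15) ([-0.001, 0.001, 0.0], [0.0013, -0.0002, 0.0594])
(0, 0.128) ([-0.001, 0.001, 0.0], [0.0013, -0.0001, 0.0814])
[[291.0, 225.1], [257.7, 225.0], [291.5, 192.6], [257.4, 192.6]]
(454, 193, 39, 32) 1033.5
(259, 192, 32, 32) 921.0
(426, 180, 52, 40) 897.0
(261, 179, 28, 11) 259.0
```

```bash
python3 -c "
from dk import *
go('L',(.088,.22),(.088,.16))"
python3 -m pendant '[[[0,0,0],[0.001,0,-0.02],0],[[0,0,0],[0.001,-0.04,-0.02],0],[[0,0,0],[0.001,-0.08,-0.02],0],[[0,0,0],[0.001,-0.088,-0.02],0],[[0,0,0],[0.001,-0.088,-0.02],0],[[0,0,0],[0.001,-0.088,0.02],0],[[0,0,0],[0.001,-0.088,0.05],0],[[0,0,0],[0.001,-0.088,0.05],0],[[0,0,0],[0.001,-0.088,0.05],0]]'
python3 -c "
from dk import *
go('L',(.088,.16),(.047,.16),(.031,.16),(.010,.156))"
```

```text
[0.4977 0.3601 0.2163] [ 0.  -0.2 -0.2]
(0.088, 0.22) ([0.002, 0.001, 0.0], [0.0014, -0.0889, -0.0119])
(0.088, 0.16) ([0.002, 0.001, 0.0], [0.0014, -0.089, 0.0481])
clock: 48.8
tool_pos: [0.5743, 0.4025, 0.167]
eef_rot: [0.865, -0.501, -0.001, 0.001]
contact_force: [1.1, 0.3, 0.1]
opening: 0.005
[0.5743 0.4025 0.167 ] [1.1 0.3 0.1]
(0.088, 0.16) ([0.002, 0.0, -0.0], [-0.0, -0.0014, -0.001])
(0.047, 0.16) ([0.002, 0.0, -0.0], [-0.0, 0.0396, -0.0009])
(0.031, 0.16) ([0.002, 0.0, -0.0], [-0.0, 0.0556, -0.0009])
(0.01, 0.156) ([0.002, 0.0, -0.0], [-0.0, 0.0766, 0.0032])
```

```bash
python3 -m pendant '[[[0,0,0],[0,0.015,-0.001],0],[[0,0,0],[0,0.03,-0.001],0],[[0,0,0],[0,0.04,-0.001],0],[[0,0,0],[0,0.048,-0.001],0],[[0,0,0],[0,0.056,-0.001],0],[[0,0,0],[0,0.066,0.001],0],[[0,0,0],[0,0.077,0.003],0],[[0,0,0],[0,0.084,0.007],0],[[0,0,0],[0,0.089,0.011],0],[[0,0,0],[0,0.089,0.011],0]]'
python3 -c "
from dk import *
go('L',(-.002,.148),(-.006,.14),(-.006,.134))"
```

```text
clock: 49.8
tool_pos: [0.4973, 0.3584, 0.1557]
eef_rot: [0.865, -0.501, -0.001, 0.001]
contact_force: [0.1, 0.1, 0.1]
opening: 0.008
[0.4973 0.3584 0.1557] [0.1 0.1 0.1]
(-0.002, 0.148) ([0.002, 0.001, -0.0], [0.0001, -0.0001, -0.0003])
(-0.006, 0.14) ([0.002, 0.001, -0.0], [0.0001, 0.0039, 0.0077])
(-0.006, 0.134) ([0.002, 0.001, -0.0], [0.0001, 0.0039, 0.0137])
```

```bash
python3 -m pendant '[[[0,0,0],[0,0.004,0.004],0],[[0,0,0],[0,0.004,0.008],0],[[0,0,0],[0,0.004,0.011],0],[[0,0,0],[0,0.004,0.0135],0],[[0,0,0],[0,0.004,0.0135],0]]'
python3 -c "
from dk import *
go('L',(-.006,.136))"
python3 -m pendant '[[[0,0,0],[0,0,-0.04],0],[[0,0,0],[0,0,-0.085],0],[[0,0,0],[0,0,-0.1],0],[[0,0,0],[0.066,0,-0.1],0],[[0,0,0],[0.066,0,-0.1],0],[[0,0,0],[0.066,0,-0.1],0]]'
python3 - <<'E'
from dk import *
go('M',(.088,.22),(.088,.16))
d=r.snapshot("wrist");s=r.get_state()
R=Ro.from_quat(s["eef_rot"]);Ti=np.linalg.inv(d["T_tool_cam"])
def pj(X):
    t=R.inv().apply(np.array(X)-s["tool_pos"]);c=Ti[:3,:3]@t+Ti[:3,3];p=d["mtx"]@c;return (p[:2]/p[2]).round(0).astype(int)
for x in(-.012,-.005,.005,.014,.022,.028):
    p=pj(D['L']+dx*x+[0,0,.136]);print(x,p,d["image"][p[1],p[0]])
E
```

```text
clock: 50.3
tool_pos: [0.4946, 0.3567, 0.1441]
eef_rot: [0.865, -0.501, -0.001, -0.0]
contact_force: [-4.7, -1.9, 12.2]
opening: 0.004
[0.4946 0.3567 0.1441] [-4.7 -1.9 12.2]
(-0.006, 0.136) ([0.0, 0.001, -0.0], [-0.0, 0.0007, 0.0001])
clock: 50.9
tool_pos: [0.5296, 0.2955, 0.243]
eef_rot: [0.864, -0.504, 0.001, 0.0]
contact_force: [0.5, -0.3, -1.0]
opening: 0.003
[0.5296 0.2955 0.243 ] [ 0.5 -0.3 -1. ]
(0.088, 0.22) ([-0.0, -0.002, -0.007], [-0.005, -0.0936, 0.015])
(0.088, 0.16) ([-0.0, -0.002, -0.007], [-0.0051, -0.0935, 0.075])
-0.012 [176 214] [105 105 108]
-0.005 [175 204] [106 107 110]
0.005 [174 190] [107 107 110]
0.014 [173 177] [108 107 111]
0.022 [172 165] [62 63 64]
0.028 [172 157] [109 109 112]
```

```bash
python3 -m pendant '[[[0,0,0],[-0.002,-0.04,0],0],[[0,0,0],[-0.002,-0.08,0],0],[[0,0,0],[-0.002,-0.0935,0.0],0],[[0,0,0],[-0.002,-0.0935,0],0],[[0,0,0],[-0.002,-0.0935,0.04],0],[[0,0,0],[-0.002,-0.0935,0.075],0],[[0,0,0],[-0.002,-0.0935,0.075],0],[[0,0,0],[-0.002,-0.0935,0.075],0]]'
python3 -c "
from dk import *
go('M',(.088,.16),(.047,.16),(.031,.16),(.010,.156),(-.002,.148))"
```

```text
clock: 51.75
tool_pos: [0.6066, 0.3482, 0.1678]
eef_rot: [0.866, -0.501, -0.001, 0.001]
contact_force: [0.9, 0.9, 0.2]
opening: 0.007
[0.6066 0.3482 0.1678] [0.9 0.9 0.2]
(0.088, 0.16) ([0.002, 0.001, 0.0], [0.0031, -0.0006, -0.0002])
(0.047, 0.16) ([0.002, 0.001, 0.0], [0.0031, 0.0404, -0.0002])
(0.031, 0.16) ([0.002, 0.001, 0.0], [0.0031, 0.0564, -0.0001])
(0.01, 0.156) ([0.002, 0.001, 0.0], [0.0031, 0.0774, 0.0039])
(-0.002, 0.148) ([0.002, 0.001, 0.0], [0.0031, 0.0894, 0.0119])
```

```bash
python3 -m pendant '[[[0,0,0],[0.003,0.015,0],0],[[0,0,0],[0.003,0.03,0],0],[[0,0,0],[0.003,0.04,0],0],[[0,0,0],[0.003,0.048,0],0],[[0,0,0],[0.003,0.056,0],0],[[0,0,0],[0.003,0.066,0.002],0],[[0,0,0],[0.003,0.077,0.004],0],[[0,0,0],[0.003,0.084,0.008],0],[[0,0,0],[0.003,0.09,0.012],0],[[0,0,0],[0.003,0.09,0.012],0]]'
python3 -m pendant '[[[0,0,0],[0,0.004,0.004],0],[[0,0,0],[0,0.004,0.008],0],[[0,0,0],[0,0.004,0.011],0],[[0,0,0],[0,0.004,0.0135],0],[[0,0,0],[0,0.004,0.0135],0]]'
python3 -c "
from dk import *
go('M',(-.006,.136))"
python3 -m pendant '[[[0,0,0],[0,0,-0.04],0],[[0,0,0],[0,0,-0.085],0],[[0,0,0],[0,0,-0.1],0],[[0,0,0],[0.04,0,-0.1],0],[[0,0,0],[0.066,-0.04,-0.1],0],[[0,0,0],[0.066,-0.08,-0.1],0],[[0,0,0],[0.066,-0.094,-0.1],0],[[0,0,0],[0.066,-0.094,-0.1],0],[[0,0,0],[0.066,-0.094,-0.1],0]]'
python3 -c "
from dk import *
go('R',(.088,.16))"
```

```text
clock: 52.75
tool_pos: [0.5301, 0.3001, 0.1552]
eef_rot: [0.865, -0.501, -0.001, 0.001]
contact_force: [-0.2, -0.2, -0.6]
opening: 0.006
clock: 53.25
tool_pos: [0.5276, 0.2984, 0.144]
eef_rot: [0.865, -0.501, -0.001, -0.0]
contact_force: [-4.5, -1.5, 15.9]
opening: 0.005
[0.5276 0.2984 0.144 ] [-4.5 -1.5 15.9]
(-0.006, 0.136) ([-0.0, 0.002, -0.0], [-0.0007, 0.0001, -0.0])
clock: 54.15
tool_pos: [0.6415, 0.2876, 0.2414]
eef_rot: [0.865, -0.501, -0.0, 0.001]
contact_force: [-0.5, 0.0, 0.5]
opening: 0.005
[0.6415 0.2876 0.2414] [-0.5  0.   0.5]
(0.088, 0.16) ([0.002, 0.0, -0.0], [-0.0012, -0.0012, 0.0734])
```

```bash
python3 -m pendant '[[[0,0,0],[-0.001,-0.001,0.04],0],[[0,0,0],[-0.001,-0.001,0.0735],0],[[0,0,0],[-0.001,-0.001,0.0735],0],[[0,0,0],[-0.001,-0.001,0.0735],0]]'
python3 -c "
from dk import *
go('R',(.088,.16),(-.002,.148))"
python3 -m pendant '[[[0,0,0],[0,0.015,0],0],[[0,0,0],[0,0.03,0],0],[[0,0,0],[0,0.04,0],0],[[0,0,0],[0,0.048,0],0],[[0,0,0],[0,0.056,0],0],[[0,0,0],[0,0.066,0.002],0],[[0,0,0],[0,0.077,0.004],0],[[0,0,0],[0,0.084,0.008],0],[[0,0,0],[0,0.09,0.012],0],[[0,0,0],[0,0.09,0.012],0]]'
python3 -c "
from dk import *
go('R',(-.006,.136))"
```

```text
clock: 54.55
tool_pos: [0.6419, 0.289, 0.1692]
eef_rot: [0.865, -0.501, -0.0, 0.0]
contact_force: [-0.2, 0.6, 0.7]
opening: 0.004
[0.6419 0.289  0.1692] [-0.2  0.6  0.7]
(0.088, 0.16) ([0.001, 0.0, -0.0], [-0.0002, 0.0, 0.0012])
(-0.002, 0.148) ([0.001, 0.0, -0.0], [-0.0001, 0.09, 0.0133])
clock: 55.55
tool_pos: [0.5634, 0.2442, 0.1562]
eef_rot: [0.865, -0.501, -0.001, 0.001]
contact_force: [0.3, 0.2, -0.1]
opening: 0.005
[0.5634 0.2442 0.1562] [ 0.3  0.2 -0.1]
(-0.006, 0.136) ([0.002, 0.001, -0.0], [0.0001, 0.0036, 0.0122])
```

```bash
python3 -m pendant '[[[0,0,0],[0,0.004,0.004],0],[[0,0,0],[0,0.004,0.008],0],[[0,0,0],[0,0.004,0.011],0],[[0,0,0],[0,0.004,0.0135],0],[[0,0,0],[0,0.004,0.0135],0]]'
python3 -c "
from dk import *
go('R',(-.006,.136))"
python3 -m pendant '[[[0,0,0],[0,0,-0.04],0],[[0,0,0],[0,0,-0.085],0],[[0,0,0],[0,0,-0.12],0],[[0,0,0],[-0.03,0.04,-0.14],0],[[0,0,0],[-0.06,0.08,-0.14],0],[[0,0,0],[-0.066,0.1,-0.14],0],[[0,0,0],[-0.066,0.1,-0.14],0],[[0,0,0],[-0.066,0.1,-0.14],0]]'
python3 - <<'E'
from dk import *
print(s["contact_force"])
d=r.snapshot("wrist");s=r.get_state()
R=Ro.from_quat(s["eef_rot"]);Ti=np.linalg.inv(d["T_tool_cam"])
def pj(X):
    t=R.inv().apply(np.array(X)-s["tool_pos"]);c=Ti[:3,:3]@t+Ti[:3,3];p=d["mtx"]@c;return (p[:2]/p[2]).round(0).astype(int)
g=d["image"].mean(2).astype(int)
for k in "LMR":
    print(k,[(pj(D[k]+dx*x+[0,0,.136]).tolist(),int(g[tuple(pj(D[k]+dx*x+[0,0,.136])[::-1])])) for x in(-.018,-.012,-.004,.004,.012,.018)])
    a=pj(D[k]+dx*-.004+[0,0,.136]);print(" row",g[a[1],a[0]-40:a[0]+41:4].tolist()," col",g[a[1]-40:a[1]+41:4,a[0]].tolist())
# bystanders in the top view versus start
t0=load("pics/top0.npz")["image"].astype(int);t=r.snapshot("top")["image"].astype(int)
for n,(x,y,w,h) in dict(jar=(228,138,45,50),vial=(295,160,26,26),remote=(335,155,65,35),yellow=(385,265,50,45)).items():
    print(n,np.abs(t[y:y+h,x:x+w]-t0[y:y+h,x:x+w]).mean().round(1))
m=cv2.inRange(t.astype(np.uint8),(0,0,0),(40,40,40))[190:315,340:460];print("dark on mat",int((m>0).sum()))
E
```

```text
clock: 56.05
tool_pos: [0.5608, 0.2426, 0.1442]
eef_rot: [0.865, -0.501, -0.001, -0.0]
contact_force: [-3.1, -1.0, 10.9]
opening: 0.005
[0.5608 0.2426 0.1442] [-3.1 -1.  10.9]
(-0.006, 0.136) ([0.0, 0.001, -0.0], [-0.0, 0.0006, 0.0002])
clock: 56.85
tool_pos: [0.4417, 0.2504, 0.2834]
eef_rot: [0.866, -0.501, 0.0, -0.001]
contact_force: [0.1, -0.0, 0.0]
opening: 0.006
[ 0.08250119 -0.04064133  0.02581108]
L [([183, 79], 236), ([183, 71], 157), ([182, 59], 156), ([181, 48], 154), ([181, 36], 154), ([180, 27], 153)]
 row [189, 187, 183, 189, 129, 153, 153, 154, 155, 156, 156, 157, 157, 159, 159, 159, 133, 63, 239, 238, 238]  col [57, 116, 153, 154, 153, 153, 153, 154, 155, 155, 156, 156, 156, 157, 66, 238, 238, 239, 120, 112, 114]
M [([272, 79], 240), ([272, 71], 164), ([272, 59], 164), ([272, 47], 163), ([272, 36], 161), ([272, 27], 160)]
 row [76, 74, 74, 74, 119, 162, 163, 163, 164, 164, 164, 163, 164, 166, 166, 166, 143, 74, 74, 74, 73]  col [56, 122, 160, 161, 161, 161, 162, 163, 164, 163, 164, 165, 165, 164, 223, 240, 240, 240, 109, 115, 115]
R [([360, 79], 239), ([361, 70], 165), ([362, 58], 164), ([362, 47], 162), ([363, 35], 160), ([364, 26], 159)]
 row [164, 173, 173, 115, 111, 165, 164, 165, 166, 164, 164, 163, 163, 162, 162, 162, 162, 190, 187, 185, 184]  col [55, 87, 159, 160, 160, 161, 162, 162, 162, 163, 164, 165, 165, 164, 196, 239, 240, 239, 158, 117, 122]
jar 5.1
vial 5.2
remote 6.6
yellow 5.6
dark on mat 0
```

```bash
python3 -c "
from plant import r
print(r.finish_job())"
```

```text
the job is handed in; nothing more can be done
None
```

I put both probes away and handed the job in at about 57 s. Only two probes were present; I left the yellow look-alike alone.

- **Stand:** Each probe was pushed against the stop in lanes 2 and 1 and let go. One picture showed both resting there.
- **Docks:** I flicked the two shut outer caps open and stood the probes in the outer docks. In the wrist image each tail end lay where a docked probe's should.
    - **Right dock:** contact came about 7 mm lower than expected. The grip probably slackened there. Afterwards I pressed on the tail and met a hard stop at 126 mm, which is fully home.
    - **Left dock:** contact came at the expected height.
- **Caps:** I pressed all three shut, including the one over the empty middle dock. Each met a hard stop at plate height (136 mm). The last wrist image put every cap's free edge where a shut cap's edge should be.
- **Last checks:** The arm was clear with no force on it, and no probes were left on the mat. Small image differences around the jar, vial and remote looked like noise, with no sign they had moved.

The picture-viewing limit was used up by the first docking, so the later checks were numbers taken from images and forces. The hand-in reported no verdict.

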